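# Clear the latch tester and hold its bolt at the mark

## Task

With the scraper block, wipe the three loose steel chips off the latch tester's bed into the catch trough along its side, keeping your fingers off the chips and the bolt shut meanwhile, then stand the scraper upright on the bench clear of the tester. Then pull the spring-loaded latch bolt out by its upright tab until the pointer on it lines up with the mark on the housing, and keep hold of it there: the job finishes while you are holding the tab at the mark. Leave the gear pulley, the display window and the two spacers where they are.

Things in the scene. Friction and masses are not known exactly. Their poses are not given: they have to be found in the camera images.
- tester: Latch tester, fixed: aluminium bed 310 x 155 x 34 mm. Origin on the bench, -x roughly towards the robot; in its frame (mm) the bed spans x -130..180, y -80..75, top z 34. A lip on the bed's front edge: x -130..-124, up to z 40. Grey bolt housing on the bed: x 70..170, y -35..35, top z 58. The bolt pulls out to -x. Chips lie on the free front part: x -100..-20, y -30..50.
- trough (a point): Centre of the floor of the steel catch trough along the bed's +y side, at tester (-55, 110, 4) mm, axes as the tester's. Inside: tester x -126..16, y 75..145, floor z 4; its three outer walls are 4 mm thick and reach z 28; towards the bed it is closed only by the bed's side, so things pushed over the edge drop in.
- bolt: The spring-loaded chrome latch bolt (20 mm wide, 14 mm high, underside 4 mm above the bed) with its pull tab and pointer, one moving part. Its frame coincides with the tester's when shut and shifts with the bolt.
- pull_tab (a point): Upright chrome pull tab on the bolt, plate 12 (x) x 28 (y) x 50 (z) mm, axes as the tester's. This point is the centre of its foot: tester (22, 0, 51) mm when shut, top at z 101. It stands on the bolt (20 mm wide, top z 52), whose front end is 10 mm ahead (-x) of the tab's centre. Gap between tab and housing 42 mm.
- bolt_travel (a joint): Travel of the chrome latch bolt with its tab and pointer, m: 0 = shut (as it starts), grows as it is pulled out towards the tester's -x, stop at 0.085. A spring returns it: about 3.3 N at 0, plus 110 N/m, so 7 to 11 N in the range of the mark; it snaps shut when let go.
- bolt_pointer (a point): Tip of the small steel pointer that stands on the bolt above the housing's slot and points to the tester's +y; moves with the bolt. At tester (150, 10, 63) mm when shut. Axes as the tester's.
- mark_point (a point): Point of the mark, a small dark steel clamp (14 mm wide) on the housing's top at its +y edge, pointing to the tester's -y. Fixed during the job; 35 to 65 mm in front (tester -x) of the shut bolt's pointer, 2 mm beside the pointer's line. Axes as the tester's.
- scraper: Scraper block of wood with a steel sole, standing on the bench at the left or right of the tester: base 100 (x) x 24 (y) x 24 (z) mm, on it a grip 55 (x) x 22 (y) mm up to z 70. Origin at the centre of the underside. 0.1 to 0.2 kg.
- chip1: Loose sheared steel chip, 16 x 13 x 5 mm with one turned-up lip 9 mm high, 10 g, on the tester's bed. Origin at the centre of its underside.
- chip2: Loose sheared steel chip, 16 x 13 x 5 mm with one turned-up lip 9 mm high, 10 g, on the tester's bed. Origin at the centre of its underside.
- chip3: Loose sheared steel chip, 16 x 13 x 5 mm with one turned-up lip 9 mm high, 10 g, on the tester's bed. Origin at the centre of its underside.
- gear_pulley: Bystander: yellow nylon gear pulley, 64 mm across, 36 mm high, lying flat on the other side of the tester from the scraper. Origin at the centre of its underside.
- window: Bystander: clear acrylic display window 110 x 75 x 5 mm lying on the bench. Origin at the centre of its underside.
- spacer1: Bystander: black steel tube spacer, 36 mm across, 30 mm high, upright. Origin at the centre of its underside.
- spacer2: Bystander: like the first spacer.
There are look-alikes about, which are no part of the job. Several things have the shape of the scraper; the one meant has the colours described above.

How it is judged:
By the outcome, as a careful person would: the job done as asked, in the order asked, and still so for the second after the job is handed in, while the arm keeps its last pose, push and grip.
It also fails if it takes over 72 s, if anything falls off the work surface, if the arm or the gripper's body presses on something with over 40 N, if the wrist force passes 120 N, or if a joint passes its speed limit or range.

## Robot

A 6-joint arm with a two-finger parallel gripper is mounted at the origin on the work surface. World frame = base frame: x ahead of the robot, y to its left, z up, the work surface at z = 0. Lengths are in m, angles in rad, forces in N, time in s.
With the tool pointing down it reaches from about 0.375 to 0.9 m from the base axis. Payload 3.1 kg.
Tool frame: the origin (TCP) lies on the centre line of the jaws, within the pads' length; the fingertips stand 8 mm ahead of it and the grasp point (between the pads) lies 11 mm behind it (robot.tip_extent is the distance from the TCP to the fingertips, in m); y points along the fingers, z is the direction in which the jaws open and shut, and the axes are right-handed (so a half turn about y gives the same grasp; the last joint's range is limited). The gripper opens to 87 mm and grips with 3 to 60 N. Pads are 19 mm wide; open, the fingers measure 117 mm over their backs; the gripper's body (75 mm by 190 mm) begins 51 mm behind the grasp point.
Start: joints at [-1.411, 0.527, 1.433, -0, 1.181, -0.178], TCP at [0.208, -0.589, 0.231] pointing down, gripper open.
Joint ranges: [-3.08, 3.08], [-0.75, 2.2], [0.22, 2.44], [-1.43, 4.57], [0, 2.65], [-2.85, 2.85]. Speed limits (rad/s): [2.79, 2.79, 3.14, 3.14, 3.14, 3.14].

## Interface

Orientations are given as a unit quaternion [x, y, z, w].
In Python, from rig import robot gives the robot as it stands.
- The arm moves only by the shell command python3 -m crank 'ROWS' [FORCE]. ROWS is JSON, a list that holds one entry, the list of rows, each a list of 7 numbers: the turn, a rotation vector about the tool's x, y, z in degrees, then the shift along the tool's x, y, z in m, then the opening in per cent of the stroke, from 0 (shut) to 100 (fully open). In form: [[[ax, ay, az, dx, dy, dz, gripper], ...]]. A call has exactly 5 rows; each row shifts and turns the commanded pose from where the row before left it, along the tool's axes as they then stand; what a row does not reach is not made up. A row lasts 1/8 s, in which the tool goes at most 62.5 mm and 10.7 degrees, less where a joint would pass 70% of its speed; a pose out of reach is approached as far as the arm can. A call with a gripper value outside its range is refused whole. The fingers move at their own pace and stop on an object; FORCE is the grip in N (left out, the last holds). Time passes only in rows, so rows that do not move let the fingers close, or fill a call up. It gives the time, the measured TCP pose, the force and the opening at its end, in the units of the state.
- robot.get_obs(): the state, without advancing time (a new reading comes with each control period).
- robot.camera(name): name is "side" or "top"; returns a dict with "img" (400x640x3 uint8, red, green, blue), "K" (3x3 intrinsics, pixels), "R" (3x3) and "t" (3): a world point X has camera coordinates R X + t. Camera axes: x right, y down, z forward; pixel columns grow to the right and rows downward; lengths in m; the calibration is good to about 2 mm. A picture is of the moment at which its call begins. There is no depth.
- robot.hand_in(): hands the job in, once; it reports no verdict.
Trained networks look in a picture, given as the dict that the camera call returned (one of the last four; its "shot" number tells which), for a name from the list of things; names that differ only in an ending like _2 or _b are one class to them, and where a whole thing is asked for, a point or a joint stands for the part that bears it (a point fixed in the world has none). Each returns a list of dicts, best first, with "conf" (0 to 1); they miss things now and then, are a little off and sometimes report something else, mostly with a low value. They report only what shows in the picture. A call takes as long as a camera call. They do not tell look-alikes from the thing itself.
- robot.spot_in(picture, thing): "at" ([row, column] in pixels, amid what is visible of it).
The state is a dict: "time": time; "q": joint angles; "joint_velocities": joint speeds; "joint_torque": joint torques, N m; "position": TCP position; "tool_rot": TCP orientation; "ft_force": force on the tool from outside, world axes, zero at the start; "moment": the same for the moment, N m; "grip_width": finger opening in m.
Only numpy, scipy, OpenCV 4.12 (cv2) and the standard library are available. Lean on these libraries where they do the work, as an engineer would, in place of code of your own. Each camera call takes 0.05 s, during which the arm holds its last target.

## Working session

There is one attempt and no reset: what is moved stays moved. The work goes in short steps, Python scripts to look and compute and a shell command to move; the robot and the scene stay as the last step left them, time stands still between calls to the robot, and variables do not carry over. Pictures are saved under pics/ and viewed, and the job is handed in when it is done.

```bash
ls -la; mkdir -p pics; python3 - <<'E'
from rig import robot
import cv2,numpy as np,json
o=robot.get_obs(); print({k:np.round(v,4).tolist() for k,v in o.items()})
for n in("side","top"):
    c=robot.camera(n); cv2.imwrite(f"pics/{n}0.png",c["img"][:,:,::-1]); print(n,c["K"].round(1).tolist(),c["R"].round(4).tolist(),c["t"].round(4).tolist(),c["shot"])
    for t in ["tester","pull_tab","scraper","chip1","gear_pulley","window","spacer1","bolt_pointer","mark_point","trough"]:
        print(t,[(np.round(d["at"],1).tolist(),round(d["conf"],2)) for d in robot.spot_in(c,t)])
print(robot.get_obs()["time"])
E
```

```text
total 12
drwxr-xr-x  3 agent agent 4096 Dec  7 15:46 .
drwxr-xr-x 23 root  root  4096 Dec  7 15:46 ..
drwxr-xr-x  2 agent agent 4096 Dec  7 15:46 pics
{'time': 0.0, 'q': [-1.4105, 0.5285, 1.4339, 0.0, 1.1814, -0.1785], 'joint_velocities': [0.0023, 0.0014, -0.0001, 0.0017, 0.0003, 0.0003], 'joint_torque': [0.0005, -44.0039, -17.6596, 0.0634, 0.0583, -0.0002], 'position': [0.2076, -0.5888, 0.2296], 'tool_rot': [-0.1192, 0.6977, -0.6962, 0.1192], 'ft_force': [-0.8642, -0.6848, -0.3606], 'moment': [0.0009, -0.0083, 0.0494], 'grip_width': 0.0872}
side [[488.0, 0.0, 312.4], [0.0, 488.0, 198.7], [0.0, 0.0, 1.0]] [[0.9621, -0.2725, 0.0079], [-0.1738, -0.6355, -0.7523], [0.21, 0.7224, -0.6588]] [-0.524, 0.1127, 1.2951] 1
tester [([186.9, 307.6], 0.77)]
pull_tab [([181.5, 319.0], 0.51)]
scraper [([282.0, 314.2], 0.9), ([291.1, 252.7], 0.88), ([337.3, 271.4], 0.86)]
chip1 [([182.1, 319.7], 0.45)]
gear_pulley [([138.9, 266.9], 0.62)]
window [([140.1, 330.5], 0.81)]
spacer1 [([249.4, 400.2], 0.57), ([278.2, 370.4], 0.53)]
bolt_pointer [([180.9, 314.6], 0.59)]
mark_point []
trough [([188.4, 308.1], 0.56)]
top [[437.2, 0.0, 311.5], [0.0, 437.2, 196.2], [0.0, 0.0, 1.0]] [[-0.0179, -0.9998, 0.0076], [-0.9888, 0.0166, -0.1481], [0.1479, -0.0102, -0.9889]] [-0.0254, 0.5328, 1.2467] 2
tester [([194.4, 283.9], 0.71)]
pull_tab [([182.8, 287.7], 0.55)]
scraper [([261.9, 444.6], 0.84), ([271.4, 396.0], 0.82), ([219.6, 400.0], 0.6)]
chip1 []
gear_pulley [([218.8, 399.8], 0.66)]
window [([146.4, 208.7], 0.64)]
spacer1 [([175.3, 405.8], 0.69), ([133.5, 376.4], 0.69)]
bolt_pointer [([182.3, 286.5], 0.59)]
mark_point [([161.3, 283.3], 0.63)]
trough [([197.4, 281.9], 0.92), ([178.5, 408.4], 0.44)]
1.1
```

View pics.

View pics/side0.png

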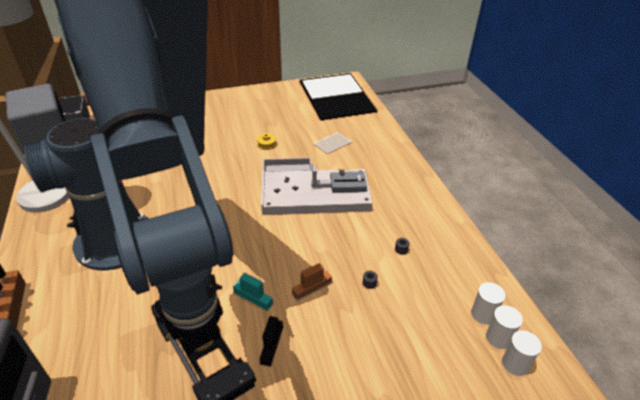

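View pics/top0.png

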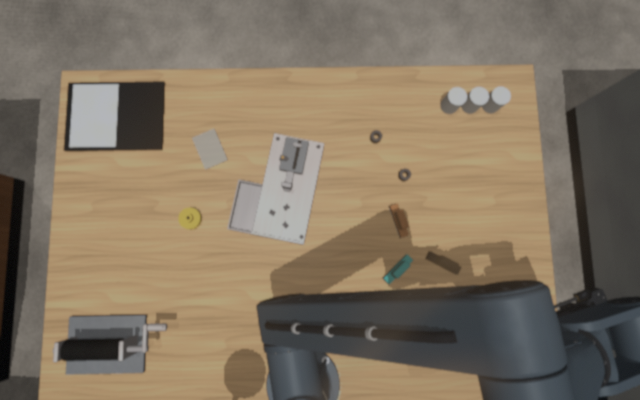

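```bash
python3 - <<'E'
import cv2
t=cv2.imread("pics/top0.png"); s=cv2.imread("pics/side0.png")
cv2.imwrite("pics/c1.png",cv2.resize(t[120:260,220:335],None,fx=5,fy=4.2,interpolation=cv2.INTER_CUBIC)[:600])
cv2.imwrite("pics/c2.png",cv2.resize(s[150:220,250:380],None,fx=6,fy=6,interpolation=cv2.INTER_CUBIC))
a=cv2.resize(s[255:375,225:345],None,fx=3.3,fy=3.3,interpolation=cv2.INTER_CUBIC)
b=cv2.resize(t[190:310,370:490],None,fx=3.3,fy=3.3,interpolation=cv2.INTER_CUBIC)
cv2.imwrite("pics/c3.png",cv2.hconcat([a,b]))
E
```

```text
(no output)
```

View pics/c1.png

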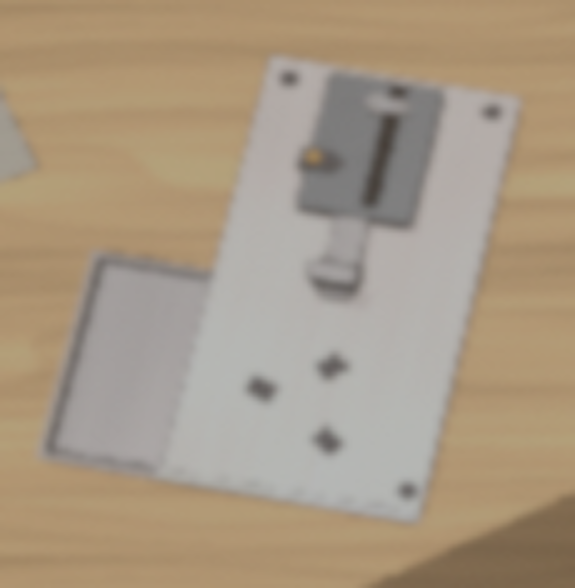

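View pics/c2.png

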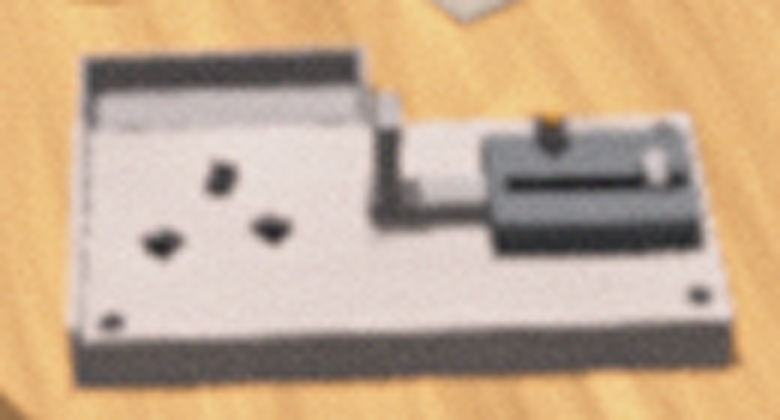

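View pics/c3.png

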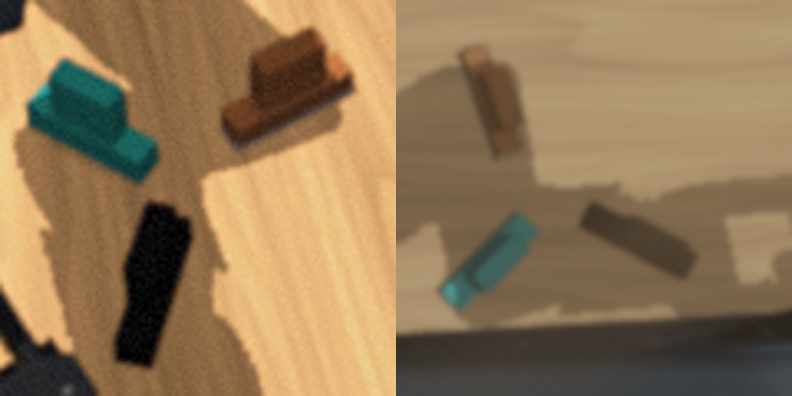

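```bash
cat > h.py <<'E'
import numpy as np,cv2
from scipy.optimize import least_squares,minimize
CAM={"side":(np.array([[488.0,0,312.4],[0,488,198.7],[0,0,1]]),np.array([[0.9621,-0.2725,0.0079],[-0.1738,-0.6355,-0.7523],[0.21,0.7224,-0.6588]]),np.array([-0.524,0.1127,1.2951])),
"top":(np.array([[437.2,0,311.5],[0,437.2,196.2],[0,0,1]]),np.array([[-0.0179,-0.9998,0.0076],[-0.9888,0.0166,-0.1481],[0.1479,-0.0102,-0.9889]]),np.array([-0.0254,0.5328,1.2467]))}
def proj(n,X):
    K,R,t=CAM[n]; c=np.atleast_2d(X)@R.T+t; p=c@K.T; return p[:,:2]/p[:,2:]   # col,row
def ray(n,col,row,z):
    K,R,t=CAM[n]; C=-R.T@t; d=R.T@np.linalg.inv(K)@[col,row,1]; return C+d*(z-C[2])/d[2]
def pose(p,L):
    c,s=np.cos(p[2]),np.sin(p[2]); L=np.atleast_2d(L)
    return np.c_[p[0]+c*L[:,0]-s*L[:,1],p[1]+s*L[:,0]+c*L[:,1],L[:,2]]
def box(x0,x1,y0,y1,z0,z1): return np.array([[x,y,z] for x in(x0,x1) for y in(y0,y1) for z in(z0,z1)])/1000.
def hull(n,p,B): return cv2.convexHull(proj(n,pose(p,B)).astype(np.float32))
E
python3 - <<'E'
from h import *
for n in CAM: print(n,-CAM[n][1].T@CAM[n][2])
obs=[("top",180,75,34,274,133.6),("top",180,-80,34,324,143.3),("top",-130,-80,40,303.4,244.3),("top",-130,75,40,251.4,233.1),("top",20,149,28,239,180.2),("top",-130,149,28,228.4,229),
("side",-130,-80,40,261.3,205),("side",180,-80,34,371.3,206.7),("side",-130,-80,0,262.5,214.5),("side",180,-80,0,372.2,211.3),("side",180,75,34,365,169.2),("side",-130,149,28,263.3,158.3),("side",20,149,28,310,158)]
def f(p,full=0):
    r=[proj(o[0],pose(p,np.array(o[1:4])/1000))[0]-o[4:6] for o in obs]
    return np.ravel(r)
s=least_squares(f,[.6,.05,-.2],loss="soft_l1"); print(s.x,np.degrees(s.x[2])); print(f(s.x).reshape(-1,2).round(1).tolist())
for n in ("top","side"):
    im=cv2.imread(f"pics/{n}0.png"); im=cv2.resize(im,None,fx=6,fy=6,interpolation=cv2.INTER_CUBIC)
    B=[box(-130,180,-80,75,34,34),box(-130,20,75,149,28,28),box(70,170,-35,35,58,58),box(16,28,-14,14,51,101),box(12,70,-10,10,52,52)]
    for b in B:
        h=hull(n,s.x,b); cv2.polylines(im,[np.int32(h*6+3)],True,(0,0,255),1)
    for L in [(150,10,63),(22,0,101)]:
        q=proj(n,pose(s.x,np.array(L)/1000))[0]*6+3; cv2.circle(im,tuple(int(v) for v in q),4,(0,255,0),-1)
    im=im[120*6:250*6,220*6:335*6] if n=="top" else im[150*6:220*6,250*6:380*6]
    cv2.imwrite(f"pics/ov_{n}.png",cv2.resize(im,None,fx=.75,fy=.75) if n=="top" else im)
E
```

```text
side [ 0.25175666 -1.00674939  0.94213569]
top [ 0.34199105 -0.02152306  1.31196235]
[ 0.53758427  0.04110852 -0.2169762 ] -12.431820623100991
[[-0.2, -1.1], [0.2, -0.8], [0.1, -0.5], [-0.2, 0.1], [-0.6, -1.1], [-1.3, -0.6], [-0.7, 0.9], [0.7, -2.9], [-1.0, 2.0], [-1.2, 1.4], [-0.7, 0.6], [-0.9, 1.5], [0.3, 0.4]]
```

```bash
python3 - <<'E'
from h import *
B=[box(-50,50,-12,12,0,24),box(-27.5,27.5,-11,11,24,70)]
M={}
for n,(x0,x1,y0,y1) in {"side":(288,340,258,302),"top":(385,415,200,242)}.items():
    im=cv2.imread(f"pics/{n}0.png"); hsv=cv2.cvtColor(im,cv2.COLOR_BGR2HSV)
    print(n,[hsv[r,c].tolist() for r,c in ([(282,312),(270,300),(290,330)] if n=="side" else [(220,400),(212,395),(230,390)])])
    b,g,r=[im[:,:,i].astype(float) for i in range(3)]
    m=(hsv[:,:,1]>140)&(r<(190)) 
    mm=np.zeros(m.shape,bool); mm[y0:y1,x0:x1]=m[y0:y1,x0:x1]; M[n]=mm; 
    cv2.imwrite(f"pics/m_{n}.png",cv2.resize(np.uint8(mm[y0-5:y1+5,x0-5:x1+5])*255,None,fx=7,fy=7))
    print(mm.sum())
E
```

```text
side [[13, 175, 67], [16, 136, 144], [17, 121, 230]]
729
top [[13, 129, 97], [14, 127, 88], [17, 102, 125]]
0
```

View pics/ov_top.png

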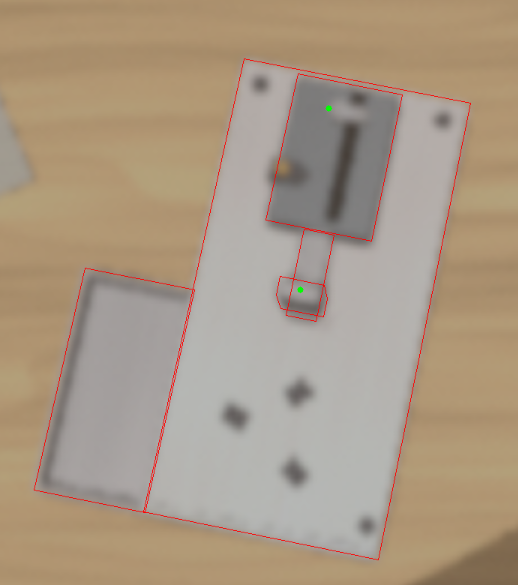

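View pics/ov_side.png

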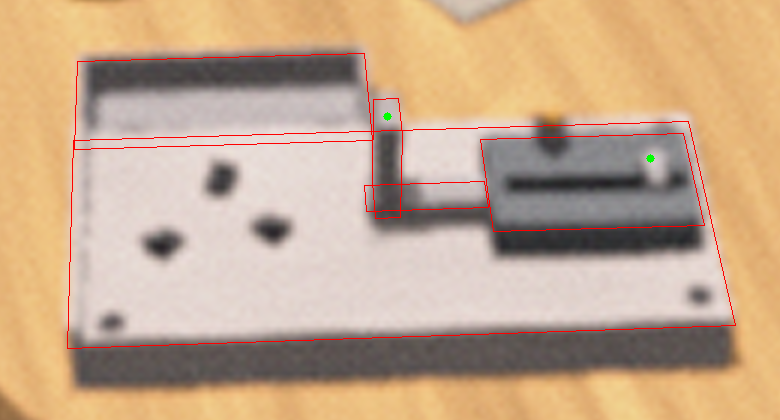

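View pics/m_top.png

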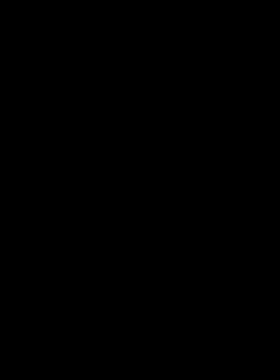

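View pics/m_side.png

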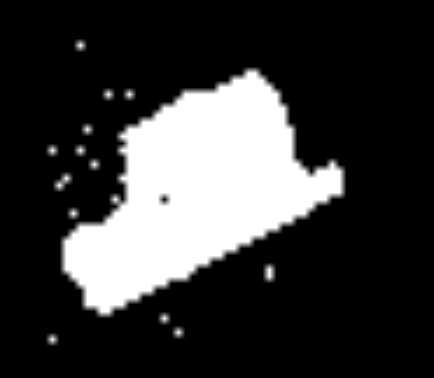

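```bash
python3 - <<'E'
import cv2
t=cv2.imread("pics/top0.png"); s=cv2.imread("pics/side0.png")
a=cv2.resize(s[255:305,285:340],None,fx=8,fy=8,interpolation=cv2.INTER_CUBIC)
b=cv2.convertScaleAbs(cv2.resize(t[195:245,380:420],None,fx=8,fy=8,interpolation=cv2.INTER_CUBIC),alpha=1.6)
cv2.imwrite("pics/c4.png",cv2.hconcat([a,b]))
E
```

```text
(no output)
```

View pics/c4.png

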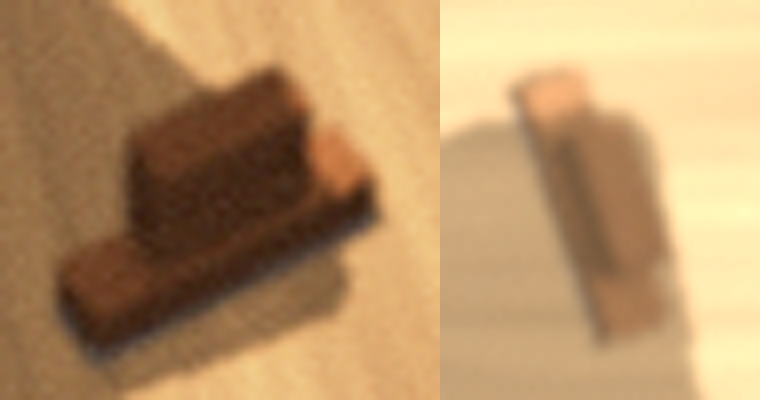

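```bash
python3 - <<'E'
from h import *
S=[(-50,-12,0,97,358),(-50,12,24,60,270),(50,-12,0,375,215),(50,-12,24,372,175),(-27.5,11,70,133,140),(27.5,11,70,275,68),(27.5,-11,70,305,110)]
T=[(50,12,24,512,92),(50,-12,24,588,72),(-50,12,0,600,345),(-50,-12,24,668,325),(27.5,-11,70,650,118),(-27.5,-11,70,668,250),(-27.5,11,70,605,270)]
obs=[("side",*o[:3],285+o[3]/8-.5,255+o[4]/8-.5) for o in S]+[("top",*o[:3],380+(o[3]-440)/8-.5,195+o[4]/8-.5) for o in T]
def f(p): return np.ravel([proj(o[0],pose(p,np.array(o[1:4])/1000))[0]-o[4:6] for o in obs])
for sub in (obs,):
    s=least_squares(f,[.45,-.24,.3],loss="soft_l1"); print(s.x,np.degrees(s.x[2])); print(f(s.x).reshape(-1,2).round(1).tolist())
ims=[]
for n,(x0,x1,y0,y1) in {"side":(285,340,255,305),"top":(380,420,195,245)}.items():
    im=cv2.resize(cv2.imread(f"pics/{n}0.png")[y0:y1,x0:x1],None,fx=8,fy=8,interpolation=cv2.INTER_CUBIC)
    for b in [box(-50,50,-12,12,0,0),box(-50,50,-12,12,24,24),box(-27.5,27.5,-11,11,24,70),box(-27.5,27.5,-11,11,70,70)]:
        h=(hull(n,s.x,b)-[x0,y0]+.5)*8; cv2.polylines(im,[np.int32(h)],True,(0,255,0),1)
    ims.append(im)
cv2.imwrite("pics/c5.png",cv2.hconcat(ims))
# chips via c1 overlay: top & side
p=np.array([.5376,.0411,-.217])
def inv(X): 
    d=X[:2]-p[:2]; c,s_=np.cos(p[2]),np.sin(p[2]); return np.round([1000*(c*d[0]+s_*d[1]),1000*(-s_*d[0]+c*d[1])],1)
for q in [(262,388),(332,366),(328,440)]: print("top chip",inv(ray("top",220+q[0]/5-.5,120+q[1]/4.2-.5,.037)))
for q in [(221,180),(272,230),(162,243)]: print("side chip",inv(ray("side",250+q[0]/6-.5,150+q[1]/6-.5,.037)))
# pointer, mark
for q in [(371,103)]: print("ptr top",inv(ray("top",220+q[0]/5-.5,120+q[1]/4.2-.5,.063)))
for q in [(338,161),(314,157)]: print("mark top",inv(ray("top",220+q[0]/5-.5,120+q[1]/4.2-.5,.063)))
E
```

```text
[ 0.45949481 -0.29112511  0.30399228] 17.41747453244664
[[-0.2, 2.0], [-1.1, -0.2], [-0.3, 1.8], [0.4, 0.4], [-2.1, -0.4], [-0.2, -1.1], [1.3, -0.4], [0.5, -0.8], [-1.4, -0.8], [-0.6, 0.1], [0.2, -0.5], [-3.6, -1.2], [0.8, 0.5], [1.4, 0.5]]
top chip [-57.1  29.5]
top chip [-33.9  -7.5]
top chip [-85.  -15.9]
side chip [-57.1  36.1]
side chip [-33.3  -3.4]
side chip [-86.2 -10.5]
ptr top [149.3   6.3]
mark top [104.7  16.8]
mark top [104.7  31.1]
```

View pics/c5.png

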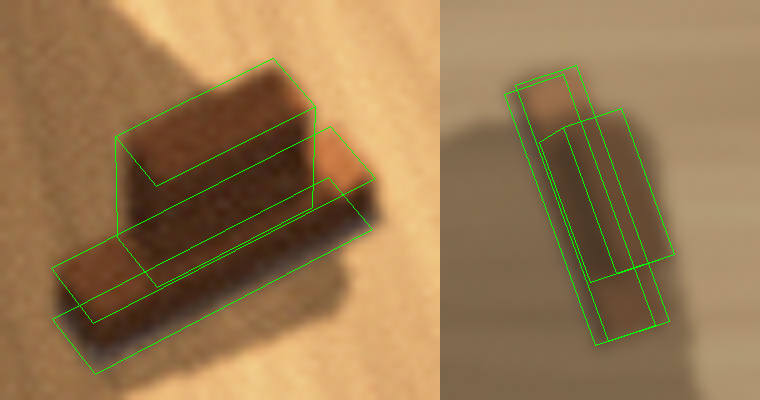

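```bash
cat >> h.py <<'E'
from scipy.spatial.transform import Rotation as Ro
TP=np.array([.5376,.0411,-.217])
def tin(X):
    d=np.asarray(X)[:2]-TP[:2]; c,s=np.cos(TP[2]),np.sin(TP[2]); return np.round([1000*(c*d[0]+s*d[1]),1000*(-s*d[0]+c*d[1])],1)
def tw(x,y,z): return pose(TP,np.array([x,y,z])/1000)[0]
def plan(o,target=None,yaw=None):
    "yaw deg of the jaw axis (mod 180); prints turn about tool xyz (deg) and then the shift in tool axes after the turn"
    R=Ro.from_quat(o["tool_rot"]).as_matrix(); p=np.array(o["position"])
    print("t",round(o["time"],2),"pos",p.round(4),"tester",tin(p),"jaw",np.degrees(np.arctan2(R[1,2],R[0,2])).round(2),"down",R[:,1].round(4),"F",np.round(o["ft_force"],1),"w",round(o["grip_width"],4),"q6",np.round(o["q"][5],2))
    if yaw is None: R2=R
    else:
        best=None
        for k in(0,180):
            a=np.radians(yaw+k); z=np.array([np.cos(a),np.sin(a),0]); y=np.array([0,0,-1.]); R2=np.c_[np.cross(y,z),y,z]
            rv=Ro.from_matrix(R.T@R2).as_rotvec(degrees=True)
            print("  turn option",rv.round(2),"shift",(R2.T@(np.array(target)-p)).round(4) if target is not None else "")
        return
    if target is not None: print("  shift",(R2.T@(np.array(target)-p)).round(4))
E
python3 - <<'E'
from h import *
from rig import robot
o=robot.get_obs(); plan(o,[.4595,-.291,.15],107.4); print(robot.tip_extent)
E
```

```text
t 1.1 pos [ 0.2077 -0.5894  0.2306] tester [-186.4 -686.8] jaw -70.59 down [-0. -0. -1.] F [-0.2  0.6 -0. ] w 0.0867 q6 -0.18
  turn option [   0.   -177.99    0.  ] shift [0.3295 0.0806 0.2095]
  turn option [-0.    2.01  0.  ] shift [-0.3295  0.0806 -0.2095]
0.008
```

```bash
python3 -m crank '[[[0,2,0,0,0,0,100],[0,0,0,-0.045,0,-0.0285,100],[0,0,0,-0.045,0,-0.0285,100],[0,0,0,-0.045,0,-0.0285,100],[0,0,0,-0.045,0,-0.0285,100]]]' 30
python3 -m crank '[[[0,0,0,-0.045,0,-0.0285,100],[0,0,0,-0.045,0,-0.0285,100],[0,0,0,-0.045,0.02,-0.0285,100],[0,0,0,-0.0145,0.03,-0.010,100],[0,0,0,0,0.03,0,100]]]'
python3 - <<'E'
from h import *
from rig import robot
plan(robot.get_obs(),[.4595,-.291,.15],107.4)
for n in("side","top"):
    c=robot.camera(n); cv2.imwrite(f"pics/{n}1.png",c["img"][:,:,::-1])
a=cv2.resize(cv2.imread("pics/side1.png")[190:330,220:400],None,fx=4,fy=4,interpolation=cv2.INTER_CUBIC); cv2.imwrite("pics/c6.png",a)
E
```

```text
time: 1.72
position: [0.3463, -0.4256, 0.2307]
tool_rot: [0.106, -0.699, 0.699, -0.107]
ft_force: [1.2, 0.0, 1.6]
grip_width: 0.0871
time: 2.35
position: [0.4608, -0.2895, 0.1502]
tool_rot: [0.107, -0.699, 0.699, -0.108]
ft_force: [-0.4, -0.5, -0.8]
grip_width: 0.0873
t 2.35 pos [ 0.4608 -0.2895  0.1502] tester [  -3.9 -339.4] jaw -72.47 down [ 1.1e-03 -7.0e-04 -1.0e+00] F [-0.4 -0.5 -0.8] w 0.0873 q6 0.5
  turn option [-7.0000e-02 -1.7987e+02  9.0000e-02] shift [-0.0017  0.0002 -0.0011]
  turn option [-0.06  0.13 -0.05] shift [0.0017 0.0002 0.0011]
```

View pics/c6.png

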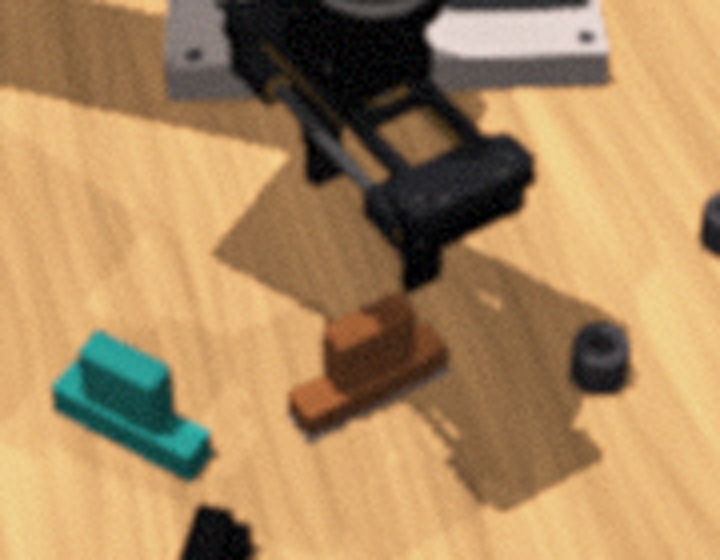

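View pics/top1.png

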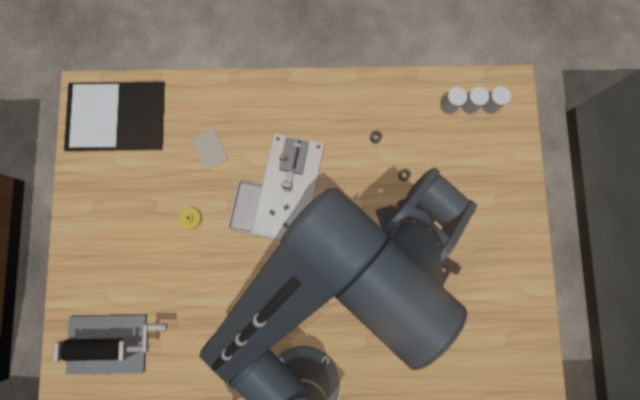

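```bash
python3 - <<'E'
from h import *
im=cv2.imread("pics/side1.png"); x0,y0=270,240
im=cv2.resize(im[y0:320,x0:350],None,fx=7,fy=7,interpolation=cv2.INTER_CUBIC)
a=np.radians(-72.5); d=np.array([np.cos(a),np.sin(a),0]); P=np.array([.4608,-.2895,.1422])
u=np.array([-d[1],d[0],0])
for k in (.0435,.0585):
  for w in(-.0095,.0095):
    for z in (0,.03):
        q=(proj("side",P+d*k+u*w+[0,0,z])[0]-[x0,y0]+.5)*7; cv2.circle(im,tuple(int(v) for v in q),3,(255,0,0),-1)
p=[.4595,-.2911,.304]
for b in [box(-50,50,-12,12,0,0),box(-50,50,-12,12,24,24),box(-27.5,27.5,-11,11,70,70)]:
    h=(hull("side",p,b)-[x0,y0]+.5)*7; cv2.polylines(im,[np.int32(h)],True,(0,255,0),1)
cv2.imwrite("pics/c7.png",im)
E
```

```text
(no output)
```

View pics/c7.png

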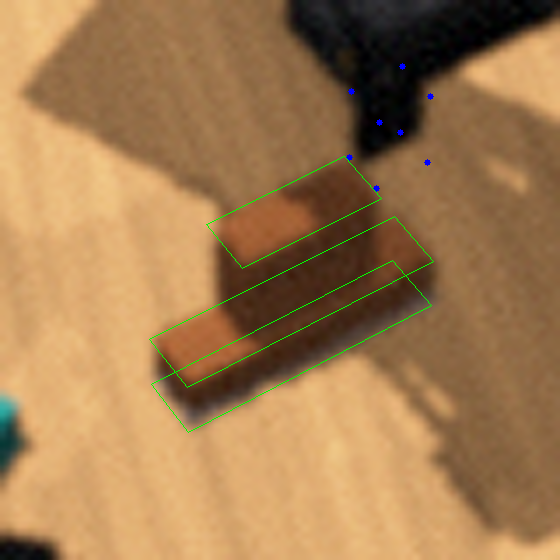

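```bash
python3 -m crank '[[[0,0,0,0.0015,0.05,0.001,100],[0,0,0,0,0.05,0,100],[0,0,0,0,0.012,0,60],[0,0,0,0,0,0,20],[0,0,0,0,0,0,10]]]' 30
python3 -m crank '[[[0,0,0,0,0,0,0],[0,0,0,0,0,0,0],[0,0,0,0,0,0,0],[0,0,0,0,0,0,0],[0,0,0,0,0,0,0]]]' 40
python3 - <<'E'
from h import *
from rig import robot
plan(robot.get_obs())
c=robot.camera("side"); cv2.imwrite("pics/c8.png",cv2.resize(c["img"][200:330,240:380,::-1],None,fx=4.5,fy=4.5,interpolation=cv2.INTER_CUBIC))
E
```

```text
time: 3.08
position: [0.4595, -0.2936, 0.0405]
tool_rot: [0.106, -0.698, 0.7, -0.108]
ft_force: [-0.3, -0.3, 0.6]
grip_width: 0.0652
time: 3.7
position: [0.4583, -0.2923, 0.0386]
tool_rot: [-0.107, 0.699, -0.699, 0.107]
ft_force: [-0.7, 0.1, 1.9]
grip_width: 0.0216
t 3.7 pos [ 0.4583 -0.2923  0.0386] tester [  -5.6 -342.7] jaw -72.59 down [-0.  0. -1.] F [-0.7  0.1  1.9] w 0.0216 q6 0.49
```

View pics/c8.png

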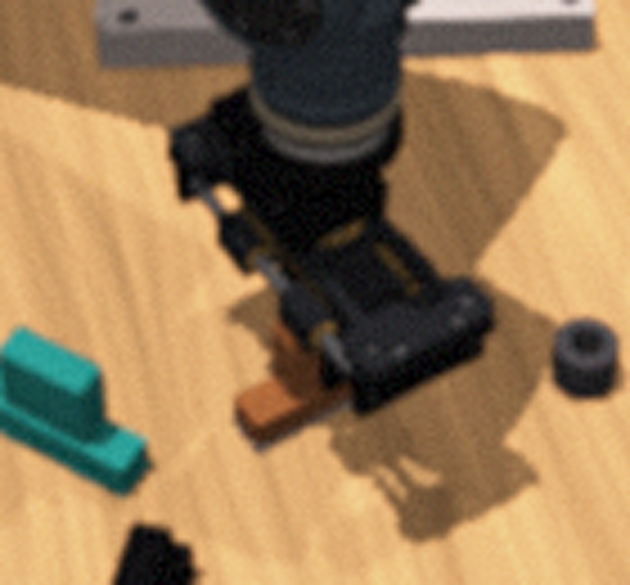

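```bash
python3 -m crank '[[[0,0,0,0,-0.02,0,0],[0,0,0,0,-0.04,0,0],[0,10,0,0,-0.04,0,0],[0,10,0,0,0,0,0],[0,9.9,0,0,0,0,0]]]' 45
python3 - <<'E'
from h import *
from rig import robot
plan(robot.get_obs(),tw(-60,-50,139),np.degrees(TP[2])+90)
E
```

```text
time: 4.38
position: [0.4583, -0.2923, 0.1391]
tool_rot: [-0.079, -0.703, 0.703, 0.079]
ft_force: [-0.6, 0.1, -1.4]
grip_width: 0.0215
t 4.38 pos [ 0.4583 -0.2923  0.1391] tester [  -5.7 -342.6] jaw -102.81 down [ 5.e-04 -5.e-04 -1.e+00] F [-0.6  0.1 -1.4] w 0.0215 q6 1.02
  turn option [ 5.0000e-02  1.7962e+02 -3.0000e-02] shift [-5.430e-02  1.000e-04  2.926e-01]
  turn option [-0.02 -0.38 -0.03] shift [ 5.430e-02  1.000e-04 -2.926e-01]
```

```bash
python3 -m crank '[[[0,0,0,0.0077,0,-0.0418,0],[0,0,0,0.0077,0,-0.0418,0],[0,0,0,0.0077,0,-0.0418,0],[0,0,0,0.0077,0,-0.0418,0],[0,0,0,0.0077,0,-0.0418,0]]]'
python3 -m crank '[[[0,0,0,0.0077,0,-0.0418,0],[0,0,0,0.0077,0,-0.0418,0],[0,0,0,0,0.02,0,0],[0,0,0,0,0.03,0,0],[0,0,0,0,0.0,0,0]]]'
python3 - <<'E'
from h import *
from rig import robot
plan(robot.get_obs(),tw(-60,-50,73.1),np.degrees(TP[2])+90)
ims=[]
for n in("side","top"):
    c=robot.camera(n); cv2.imwrite(f"pics/{n}2.png",c["img"][:,:,::-1])
    im=c["img"][:,:,::-1]; im=im[130:230,240:380] if n=="side" else im[120:260,210:350]
    ims.append(cv2.resize(im,None,fx=4,fy=4,interpolation=cv2.INTER_CUBIC))
cv2.imwrite("pics/c9.png",ims[0]);cv2.imwrite("pics/c10.png",ims[1])
E
```

```text
time: 5.0
position: [0.4656, -0.0786, 0.1383]
tool_rot: [0.077, 0.703, -0.703, -0.077]
ft_force: [0.6, 1.2, -1.0]
grip_width: 0.0217
time: 5.62
position: [0.4671, 0.0056, 0.087]
tool_rot: [0.075, 0.703, -0.703, -0.079]
ft_force: [0.1, -0.7, -0.4]
grip_width: 0.0217
t 5.62 pos [0.4671 0.0056 0.087 ] tester [-61.2 -49.8] jaw -102.47 down [-0.0053  0.0013 -1.    ] F [ 0.1 -0.7 -0.4] w 0.0217 q6 1.56
  turn option [-4.9000e-01  1.7996e+02  1.0000e-02] shift [ 0.0012  0.0139 -0.0002]
  turn option [ 0.   -0.04  0.31] shift [-0.0012  0.0139  0.0002]
```

View pics/c9.png

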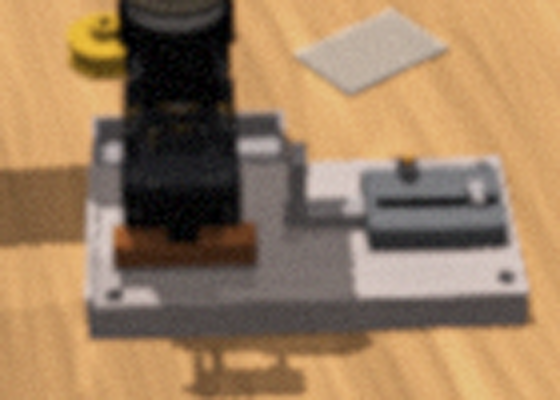

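View pics/c10.png

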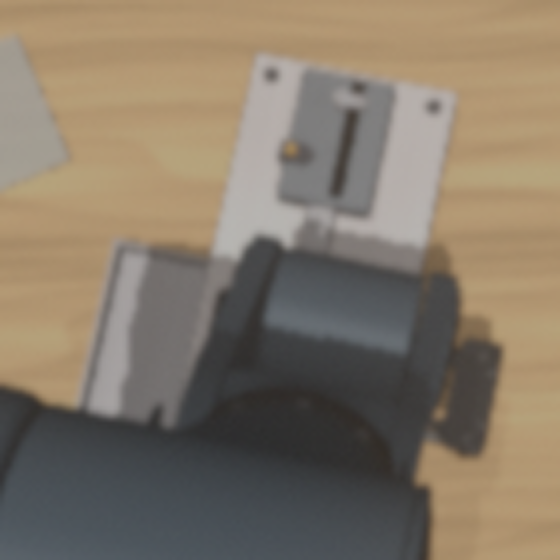

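```bash
python3 -m crank '[[[0,0,0,-0.002,0.008,0,0],[0,0,0,0,0.004,0,0],[0,0,0,0,0,0,0],[0,0,0,0,0,0,0],[0,0,0,0,0,0,0]]]'
python3 - <<'E'
from h import *
from rig import robot
plan(robot.get_obs(),tw(-59,-50,73.1),np.degrees(TP[2])+90)
E
```

```text
time: 6.35
position: [0.471, 0.0045, 0.0767]
tool_rot: [-0.077, -0.703, 0.703, 0.077]
ft_force: [0.2, -0.1, -0.7]
grip_width: 0.0218
t 6.35 pos [0.471  0.0045 0.0767] tester [-57.2 -50.1] jaw -102.49 down [ 3.e-04 -0.e+00 -1.e+00] F [ 0.2 -0.1 -0.7] w 0.0218 q6 1.56
  turn option [3.0000e-02 1.7994e+02 0.0000e+00] shift [-0.0018  0.0036  0.0001]
  turn option [ 0.   -0.06 -0.02] shift [ 0.0018  0.0036 -0.0001]
```

```bash
python3 -m crank '[[[0,0,0,0.001,0.0025,0,0],[0,0,0,0,0.001,0,0],[0,0,0,0,0,0,0],[0,0,0,0,0,0,0],[0,0,0,0,0,0,0]]]'
```

```text
time: 6.98
position: [0.47, 0.0048, 0.0731]
tool_rot: [0.077, 0.703, -0.703, -0.077]
ft_force: [-0.3, -0.7, -1.3]
grip_width: 0.0216
```

```bash
python3 -m crank '[[[0,0,0,0,0,-0.008,0],[0,0,0,0,0,-0.012,0],[0,0,0,0,0,-0.012,0],[0,0,0,0,0,-0.012,0],[0,0,0,0,0,-0.012,0]]]'
python3 - <<'E'
from h import *
from rig import robot
plan(robot.get_obs(),tw(-58,75,73),np.degrees(TP[2])+90)
for n in("side",):
    c=robot.camera(n); cv2.imwrite(f"pics/{n}3.png",c["img"][:,:,::-1])
    cv2.imwrite("pics/c11.png",cv2.resize(c["img"][130:230,240:380,::-1],None,fx=4,fy=4,interpolation=cv2.INTER_CUBIC))
E
```

```text
time: 7.6
position: [0.4822, 0.0605, 0.073]
tool_rot: [0.077, 0.703, -0.703, -0.077]
ft_force: [-0.2, 0.3, -1.8]
grip_width: 0.0215
t 7.6 pos [0.4822 0.0605 0.073 ] tester [-58.3   7. ] jaw -102.46 down [ 0. -0. -1.] F [-0.2  0.3 -1.8] w 0.0215 q6 1.68
  turn option [  0.   179.98   0.  ] shift [0.0003 0.     0.068 ]
  turn option [ 0.   -0.02 -0.  ] shift [-0.0003  0.     -0.068 ]
```

View pics/c11.png

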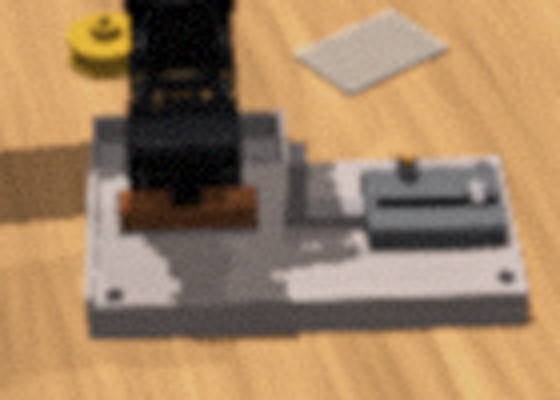

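```bash
python3 -m crank '[[[0,0,0,0,0,-0.012,0],[0,0,0,0,0,-0.012,0],[0,0,0,0,0,-0.012,0],[0,0,0,0,0,-0.012,0],[0,0,0,0,0,-0.012,0]]]'
python3 -m crank '[[[0,0,0,0,0,-0.009,0],[0,0,0,0,0,0,0],[0,0,0,0,0,0,0],[0,0,0,0,-0.03,0,0],[0,0,0,0,-0.03,0.03,0]]]'
python3 - <<'E'
from h import *
from rig import robot
plan(robot.get_obs(),tw(-58,-50,130),np.degrees(TP[2])+90)
E
```

```text
time: 8.28
position: [0.4952, 0.1189, 0.0731]
tool_rot: [0.077, 0.703, -0.703, -0.077]
ft_force: [0.1, -0.2, -1.3]
grip_width: 0.0218
time: 8.9
position: [0.4906, 0.0978, 0.1335]
tool_rot: [0.076, 0.703, -0.703, -0.076]
ft_force: [-0.4, -1.0, -0.1]
grip_width: 0.0218
t 8.9 pos [0.4906 0.0978 0.1335] tester [-58.1  45.3] jaw -102.38 down [-1.e-04  2.e-04 -1.e+00] F [-0.4 -1.  -0.1] w 0.0218 q6 1.76
  turn option [ 1.0000e-02 -1.7994e+02 -1.0000e-02] shift [ 0.0001  0.0035 -0.0953]
  turn option [0.01 0.06 0.01] shift [-0.0001  0.0035  0.0953]
```

```bash
python3 -m crank '[[[0,0,0,0,0,0.04,0],[0,0,0,0,0,0.055,0],[0,0,0,-0.006,0,0.055,0],[0,0,0,-0.01,0,0.055,0],[0,0,0,-0.01,0,0.055,0]]]'
python3 - <<'E'
from h import *
from rig import robot
plan(robot.get_obs(),[.459,-.292,.1],107.4)
for n,(y0,y1,x0,x1) in {"side":(130,230,240,380),"top":(110,250,210,350)}.items():
    c=robot.camera(n); cv2.imwrite(f"pics/{n}4.png",c["img"][:,:,::-1])
    cv2.imwrite(f"pics/d_{n}.png",cv2.resize(c["img"][y0:y1,x0:x1,::-1],None,fx=4.2,fy=4.2,interpolation=cv2.INTER_CUBIC))
E
```

```text
time: 9.52
position: [0.459, -0.1641, 0.1332]
tool_rot: [-0.077, -0.703, 0.703, 0.077]
ft_force: [0.9, -1.0, -1.5]
grip_width: 0.0214
t 9.53 pos [ 0.459  -0.1641  0.1332] tester [ -32.6 -217.3] jaw -102.55 down [ 2.e-04 -0.e+00 -1.e+00] F [ 0.9 -1.  -1.5] w 0.0214 q6 1.22
  turn option [ 1.0000e-02  1.5005e+02 -0.0000e+00] shift [-0.0383  0.0332 -0.122 ]
  turn option [-0.000e+00 -2.995e+01 -1.000e-02] shift [0.0383 0.0332 0.122 ]
```

View pics/d_side.png

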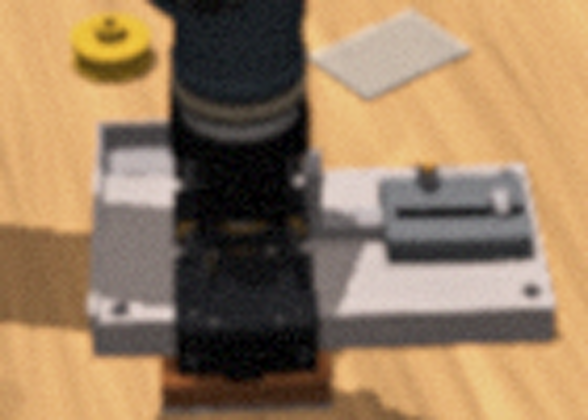

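View pics/d_top.png

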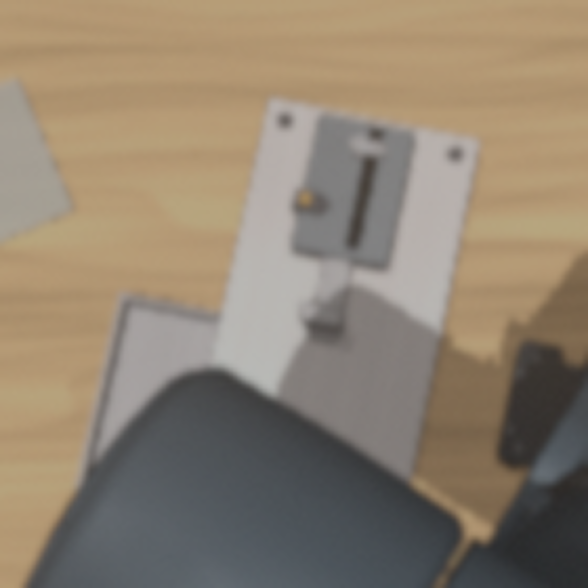

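```bash
python3 -m crank '[[[0,-10,0,0,0,0,0],[0,-10,0,0,0,0,0],[0,-9.9,0,0,0,0,0],[0,0,0,0.018,0.01,0.058,0],[0,0,0,0.018,0.01,0.058,0]]]'
python3 - <<'E'
from h import *
from rig import robot
plan(robot.get_obs(),[.459,-.292,.1],107.4)
for n,(y0,y1,x0,x1) in {"side":(130,230,240,380),"top":(110,250,210,350)}.items():
    c=robot.camera(n); cv2.imwrite(f"pics/{n}5.png",c["img"][:,:,::-1])
    cv2.imwrite(f"pics/e_{n}.png",cv2.resize(c["img"][y0:y1,x0:x1,::-1],None,fx=4.2,fy=4.2,interpolation=cv2.INTER_CUBIC))
E
```

```text
time: 10.25
position: [0.4601, -0.2835, 0.113]
tool_rot: [-0.108, 0.699, -0.699, 0.108]
ft_force: [0.7, -0.5, -0.9]
grip_width: 0.0212
t 10.25 pos [ 0.4601 -0.2835  0.113 ] tester [  -5.8 -333.6] jaw -72.47 down [ 1.e-04  3.e-04 -1.e+00] F [ 0.7 -0.5 -0.9] w 0.0212 q6 0.51
  turn option [-1.0000e-02 -1.7987e+02 -3.0000e-02] shift [-0.0036  0.013  -0.0078]
  turn option [ 0.02  0.13 -0.01] shift [0.0036 0.013  0.0078]
```

View pics/e_side.png

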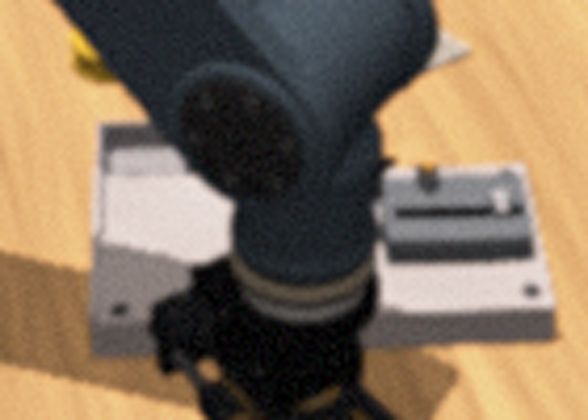

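View pics/e_top.png

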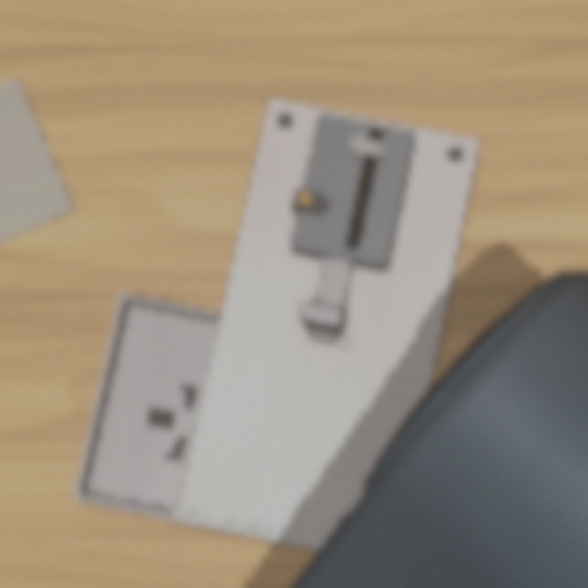

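```bash
python3 -m crank '[[[0,0,0,0.0035,0.02,0.008,0],[0,0,0,0,0.03,0,0],[0,0,0,0,0.02,0,0],[0,0,0,0,0.003,0,0],[0,0,0,0,0.0015,0,0]]]'
python3 -m crank '[[[0,0,0,0,0,0,0],[0,0,0,0,0,0,0],[0,0,0,0,0,0,10],[0,0,0,0,0,0,40],[0,0,0,0,0,0,60]]]'
python3 - <<'E'
from h import *
from rig import robot
plan(robot.get_obs(),[.459,-.292,.1],107.4)
E
```

```text
time: 10.98
position: [0.4592, -0.2916, 0.0389]
tool_rot: [-0.107, 0.699, -0.699, 0.107]
ft_force: [0.4, 0.1, -1.6]
grip_width: 0.0216
time: 11.6
position: [0.4592, -0.2923, 0.0388]
tool_rot: [0.107, -0.699, 0.699, -0.107]
ft_force: [-0.6, 0.1, -0.3]
grip_width: 0.0346
t 11.6 pos [ 0.4592 -0.2923  0.0388] tester [  -4.8 -342.4] jaw -72.59 down [ 4.e-04 -4.e-04 -1.e+00] F [-0.6  0.1 -0.3] w 0.0346 q6 0.49
  turn option [-2.0000e-02 -1.7999e+02  4.0000e-02] shift [-0.0001 -0.0612  0.0003]
  turn option [-0.03  0.01 -0.01] shift [ 0.0001 -0.0612 -0.0003]
```

```bash
python3 -m crank '[[[0,0,0,0,0,0,90],[0,0,0,0,0,0,90],[0,0,0,0,-0.03,0,90],[0,0,0,0,-0.05,0,70],[0,0,0,0,-0.05,0,70]]]'
python3 -m crank '[[[0,-10,0,0,-0.03,0,45],[0,-10,0,0,0,0,45],[0,-10,0,0,0,0,45],[0,-10,0,0,0,0,45],[0,-10,0,0,0,0,45]]]'
python3 - <<'E'
from h import *
from rig import robot
plan(robot.get_obs(),tw(22,0,180),np.degrees(TP[2]))
ims=[]
for n,(y0,y1,x0,x1) in {"side":(160,200,320,385),"top":(125,190,265,330)}.items():
    c=robot.camera(n); cv2.imwrite(f"pics/{n}6.png",c["img"][:,:,::-1])
    cv2.imwrite(f"pics/f_{n}.png",cv2.resize(c["img"][y0:y1,x0:x1,::-1],None,fx=9,fy=9,interpolation=cv2.INTER_CUBIC))
E
```

```text
time: 12.22
position: [0.4587, -0.2918, 0.1695]
tool_rot: [-0.107, 0.699, -0.699, 0.107]
ft_force: [0.4, -1.1, 0.2]
grip_width: 0.0622
time: 12.85
position: [0.4589, -0.2919, 0.1985]
tool_rot: [-0.394, 0.587, -0.587, 0.394]
ft_force: [0.4, -0.3, 0.7]
grip_width: 0.0394
t 12.85 pos [ 0.4589 -0.2919  0.1985] tester [  -5.2 -342.1] jaw -22.26 down [-2.e-04  2.e-04 -1.e+00] F [ 0.4 -0.3  0.7] w 0.0394 q6 -0.38
  turn option [ 0.02 -9.82 -0.01] shift [-0.3421  0.0185  0.0272]
  turn option [1.0000e-02 1.7018e+02 2.0000e-02] shift [ 0.3421  0.0185 -0.0272]
```

View pics/f_side.png

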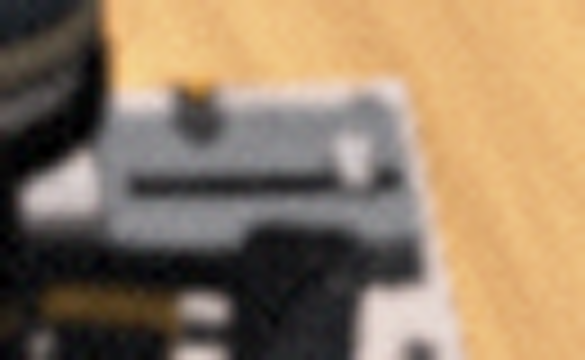

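View pics/f_top.png

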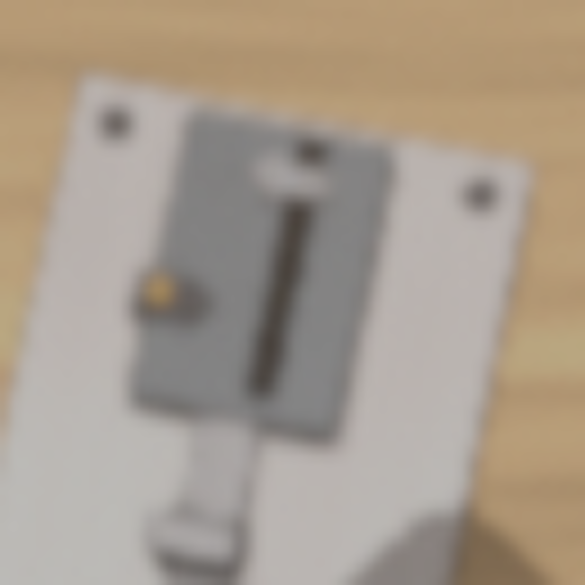

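View pics/side6.png

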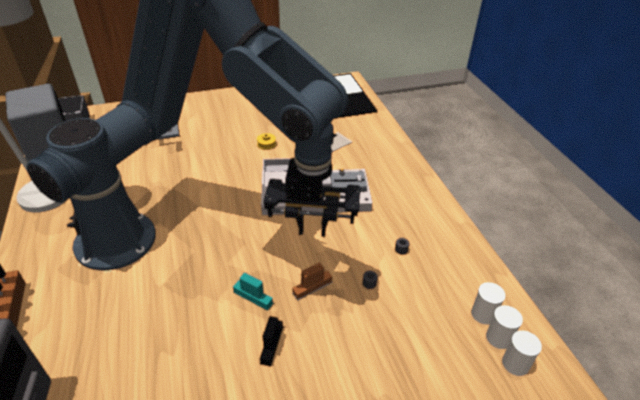

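```bash
python3 - <<'E'
from h import *
for q,l in [((258,170),"ptr tip"),((290,177),"ptr mid"),((208,303),"mark tip"),((175,299),"mark mid")]:
  for z in (.060,.063,.066): print(l,z,tin(ray("top",265+q[0]/9-.5,125+q[1]/9-.5,z)))
for q,l in [((352,150),"ptr mid"),((345,138),"ptr tip"),((197,140),"mark tip")]:
  for z in (.060,.063): print("side",l,z,tin(ray("side",320+q[0]/9-.5,160+q[1]/9-.5+1.5,z)))
E
```

```text
ptr tip 0.06 [151.7   8.5]
ptr tip 0.063 [150.9   8.3]
ptr tip 0.066 [150.1   8. ]
ptr mid 0.06 [151.4  -2.2]
ptr mid 0.063 [150.7  -2.5]
ptr mid 0.066 [149.9  -2.7]
mark tip 0.06 [104.7  15.4]
mark tip 0.063 [104.   15.1]
mark tip 0.066 [103.4  14.8]
mark mid 0.06 [103.9  26.2]
mark mid 0.063 [103.2  25.9]
mark mid 0.066 [102.5  25.6]
side ptr mid 0.06 [151.6   5.7]
side ptr mid 0.063 [150.9   2. ]
side ptr tip 0.06 [150.1  12. ]
side ptr tip 0.063 [149.5   8.3]
side mark tip 0.06 [102.4  13.3]
side mark tip 0.063 [101.9   9.6]
```

```bash
python3 -m crank '[[[0,-9.8,0,0,0,0,45],[0,0,0,-0.05,0,0.004,45],[0,0,0,-0.05,0,0.004,45],[0,0,0,-0.05,0,0.004,45],[0,0,0,-0.05,0,0.004,45]]]'
python3 -m crank '[[[0,0,0,-0.05,0,0.004,45],[0,0,0,-0.05,0,0.004,45],[0,0,0,-0.042,0,0.003,45],[0,0,0,0,0.03,0,45],[0,0,0,0,0,0,45]]]'
python3 - <<'E'
from h import *
from rig import robot
plan(robot.get_obs(),tw(22,0,72),np.degrees(TP[2]))
for n,(y0,y1,x0,x1) in {"side":(120,220,260,380)}.items():
    c=robot.camera(n); cv2.imwrite(f"pics/{n}7.png",c["img"][:,:,::-1])
    cv2.imwrite(f"pics/g_{n}.png",cv2.resize(c["img"][y0:y1,x0:x1,::-1],None,fx=5,fy=5,interpolation=cv2.INTER_CUBIC))
E
```

```text
time: 13.58
position: [0.5193, -0.0992, 0.1986]
tool_rot: [0.44, -0.553, 0.554, -0.44]
ft_force: [-0.3, -0.1, -0.1]
grip_width: 0.0391
time: 14.2
position: [0.5592, 0.0363, 0.1667]
tool_rot: [-0.442, 0.554, -0.551, 0.44]
ft_force: [0.4, -0.7, 0.4]
grip_width: 0.0391
t 14.2 pos [0.5592 0.0363 0.1667] tester [22.1 -0. ] jaw -12.85 down [-5.5e-03  6.0e-04 -1.0e+00] F [ 0.4 -0.7  0.4] w 0.0391 q6 0.09
  turn option [ 0.31 -0.42  0.03] shift [-0.      0.0947 -0.0001]
  turn option [-5.0000e-02  1.7958e+02  4.9000e-01] shift [0.     0.0947 0.0001]
```

View pics/g_side.png

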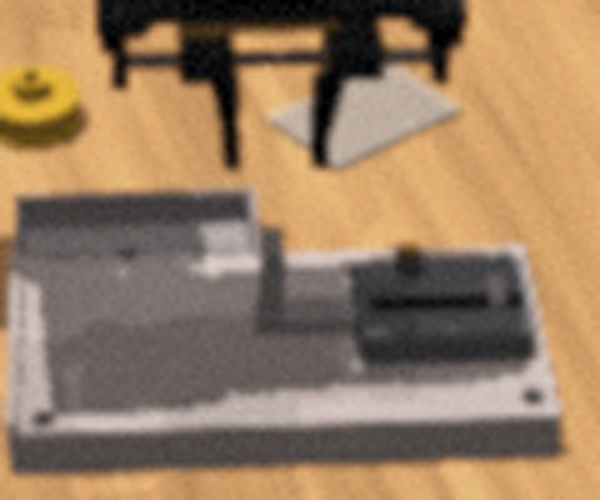

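```bash
python3 - <<'E'
from h import *
im=cv2.imread("pics/side7.png")[155:210,260:330]
cv2.imwrite("pics/z1.png",cv2.convertScaleAbs(cv2.resize(im,None,fx=10,fy=10,interpolation=cv2.INTER_CUBIC),alpha=1.5))
for q in [(160,417),(188,395),(180,450)]: print(tin(ray("top",210+q[0]/4.2-.5,110+q[1]/4.2-.5,.008)),tin(ray("top",210+q[0]/4.2-.5,110+q[1]/4.2-.5,.04)))
print(tin(ray("side",260+127/5,120+253/5,.008)),tin(ray("side",260+125/5,120+272/5,.036)))
im=cv2.imread("pics/top6.png")[170:240,220:300]
cv2.imwrite("pics/z2.png",cv2.resize(im,None,fx=8,fy=8,interpolation=cv2.INTER_CUBIC))
E
```

```text
[-59.7 105.9] [-62.6 100.8]
[-40.3  89.8] [-43.7  85. ]
[-80.   86.8] [-82.4  82.1]
[-59.3 116.1] [-60.6  61.7]
```

View pics/z1.png

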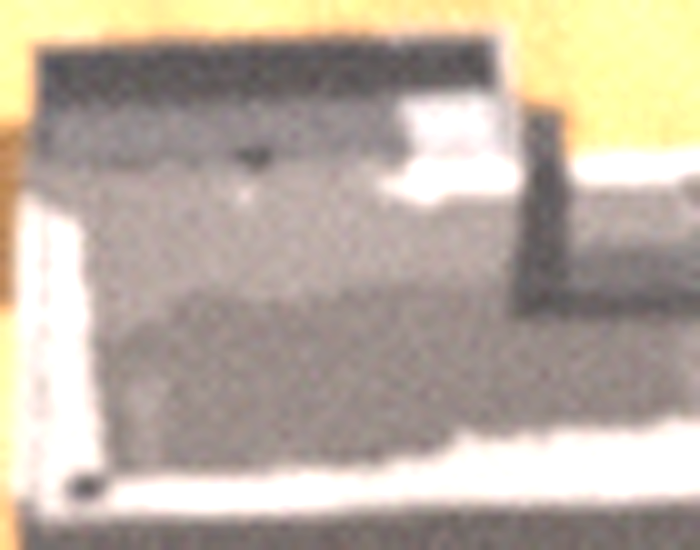

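View pics/z2.png

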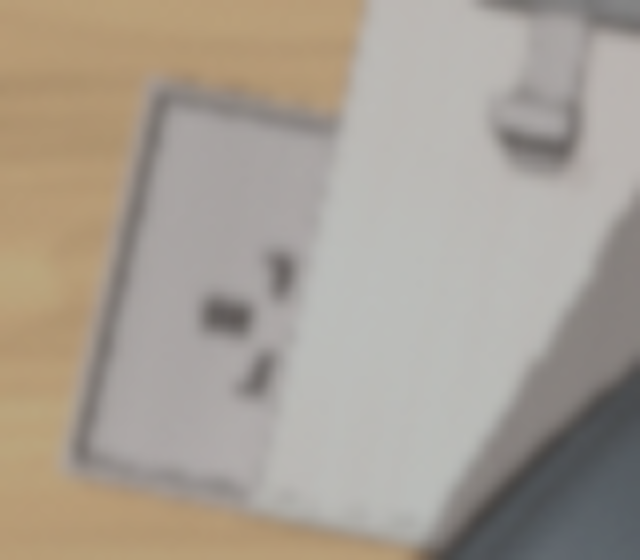

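```bash
python3 -m crank '[[[0,0,0,0,0.04,0,45],[0,0,0,0,0.035,0,45],[0,0,0,0,0.02,0,45],[0,0,0,0,0,0,45],[0,0,0,0,0,0,45]]]'
python3 - <<'E'
from h import *
from rig import robot
plan(robot.get_obs(),tw(22,0,72),np.degrees(TP[2]))
for n,(y0,y1,x0,x1) in {"side":(120,220,260,380)}.items():
    c=robot.camera(n); cv2.imwrite(f"pics/{n}8.png",c["img"][:,:,::-1])
    cv2.imwrite(f"pics/i_{n}.png",cv2.resize(c["img"][y0:y1,x0:x1,::-1],None,fx=6,fy=6,interpolation=cv2.INTER_CUBIC))
E
```

```text
time: 14.88
position: [0.5623, 0.0348, 0.0749]
tool_rot: [0.44, -0.552, 0.554, -0.441]
ft_force: [0.5, 0.4, 0.2]
grip_width: 0.0392
t 14.88 pos [0.5623 0.0348 0.0749] tester [25.4 -0.8] jaw -12.87 down [ 2.5e-03 -3.0e-04 -1.0e+00] F [0.5 0.4 0.2] w 0.0392 q6 0.09
  turn option [-0.14 -0.44 -0.01] shift [-0.0008  0.0029 -0.0034]
  turn option [ 2.0000e-02  1.7956e+02 -2.3000e-01] shift [0.0008 0.0029 0.0034]
```

View pics/i_side.png

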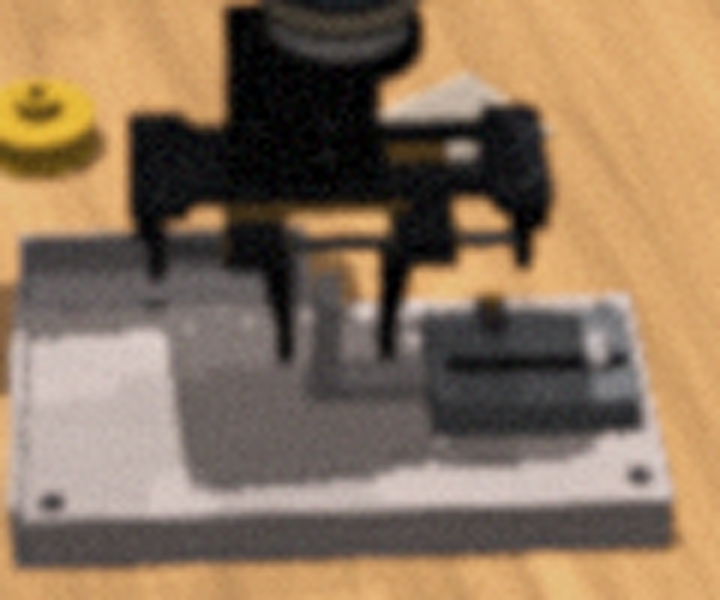

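```bash
python3 -m crank '[[[0,-0.4,0,-0.0008,0.002,-0.004,45],[0,0,0,0,0,0,45],[0,0,0,0,0,0,45],[0,0,0,0,0,0,30],[0,0,0,0,0,0,22]]]' 20
python3 - <<'E'
from h import *
from rig import robot
plan(robot.get_obs(),tw(22,0,72),np.degrees(TP[2]))
E
python3 -m crank '[[[0,0,0,0,0,0,15],[0,0,0,0,0,0,8],[0,0,0,0,0,0,0],[0,0,0,0,0,0,0],[0,0,0,0,0,0,0]]]' 20
python3 - <<'E'
from h import *
from rig import robot
plan(robot.get_obs(),tw(22,0,72),np.degrees(TP[2]))
for n,(y0,y1,x0,x1) in {"side":(120,220,260,380),"top":(110,210,260,340)}.items():
    c=robot.camera(n); cv2.imwrite(f"pics/{n}9.png",c["img"][:,:,::-1])
    cv2.imwrite(f"pics/j_{n}.png",cv2.resize(c["img"][y0:y1,x0:x1,::-1],None,fx=6,fy=6,interpolation=cv2.INTER_CUBIC))
E
```

```text
time: 15.55
position: [0.5574, 0.0371, 0.0715]
tool_rot: [0.443, -0.551, 0.551, -0.443]
ft_force: [0.9, -0.4, 0.2]
grip_width: 0.0266
t 15.55 pos [0.5574 0.0371 0.0715] tester [20.2  0.4] jaw -12.39 down [ 0.  0. -1.] F [ 0.9 -0.4  0.2] w 0.0266 q6 0.08
  turn option [-0.    0.04 -0.  ] shift [ 0.0004 -0.0005  0.0018]
  turn option [  -0.   -179.96    0.  ] shift [-0.0004 -0.0005 -0.0018]
time: 16.18
position: [0.5581, 0.037, 0.0716]
tool_rot: [0.443, -0.551, 0.551, -0.443]
ft_force: [3.6, -0.7, -3.3]
grip_width: 0.0121
t 16.18 pos [0.5581 0.037  0.0716] tester [20.9  0.4] jaw -12.4 down [ 1.4e-03 -2.0e-04 -1.0e+00] F [ 3.6 -0.7 -3.3] w 0.0121 q6 0.08
  turn option [-0.08  0.04 -0.01] shift [ 0.0004 -0.0004  0.0011]
  turn option [-1.0000e-02 -1.7996e+02  1.3000e-01] shift [-0.0004 -0.0004 -0.0011]
```

View pics/j_side.png

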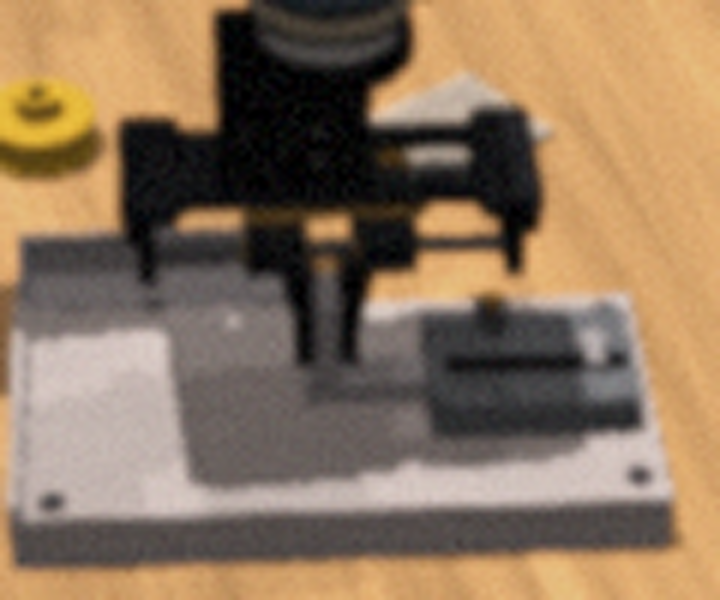

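View pics/j_top.png

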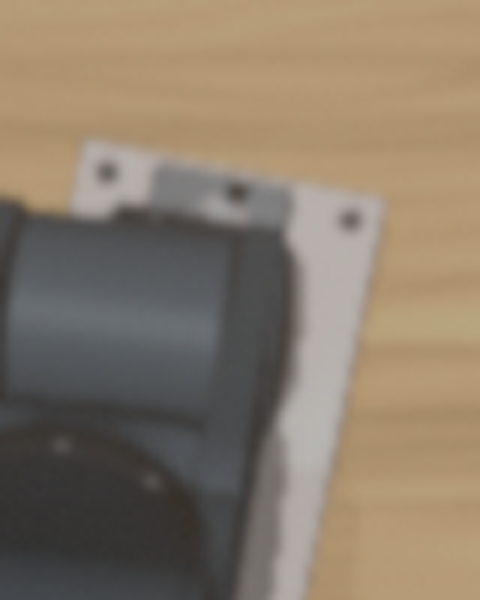

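```bash
python3 -m crank '[[[0,0,0,0,0,0,0],[0,0,0,0,0,-0.01,0],[0,0,0,0,0,-0.01,0],[0,0,0,0,0,-0.01,0],[0,0,0,0,0,-0.01,0]]]' 40
python3 -m crank '[[[0,0,0,0,0,-0.006,0],[0,0,0,0,0,0,0],[0,0,0,0,0,0,0],[0,0,0,0,0,0,0],[0,0,0,0,0,0,0]]]' 40
python3 - <<'E'
from h import *
from rig import robot
plan(robot.get_obs())
for n,(y0,y1,x0,x1) in {"side":(155,210,320,380),"top":(110,210,240,330)}.items():
    c=robot.camera(n); cv2.imwrite(f"pics/{n}10.png",c["img"][:,:,::-1])
    cv2.imwrite(f"pics/k_{n}.png",cv2.resize(c["img"][y0:y1,x0:x1,::-1],None,fx=10 if n=="side" else 6,fy=10 if n=="side" else 6,interpolation=cv2.INTER_CUBIC))
E
```

```text
time: 16.9
position: [0.5201, 0.0454, 0.0716]
tool_rot: [0.442, -0.55, 0.552, -0.444]
ft_force: [8.4, -1.3, -8.5]
grip_width: 0.0113
time: 17.52
position: [0.5147, 0.0466, 0.0716]
tool_rot: [0.442, -0.55, 0.552, -0.444]
ft_force: [8.2, -1.0, -7.5]
grip_width: 0.0119
t 17.52 pos [0.5147 0.0466 0.0716] tester [-23.5   0.4] jaw -12.4 down [ 4.8e-03 -7.0e-04 -1.0e+00] F [ 8.2 -1.  -7.5] w 0.0119 q6 0.09
```

View pics/k_side.png

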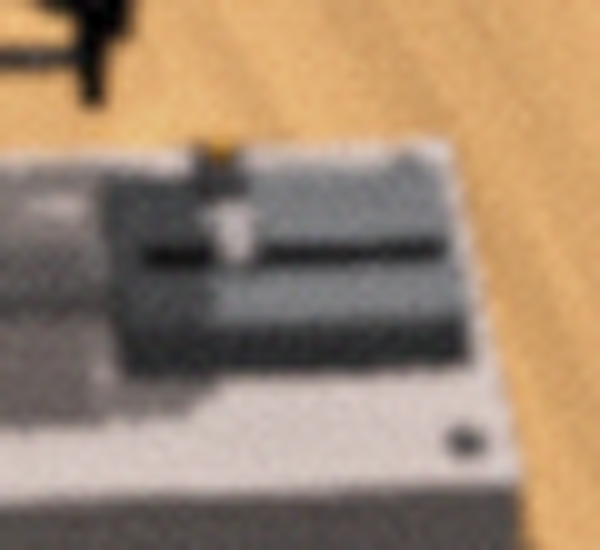

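View pics/k_top.png

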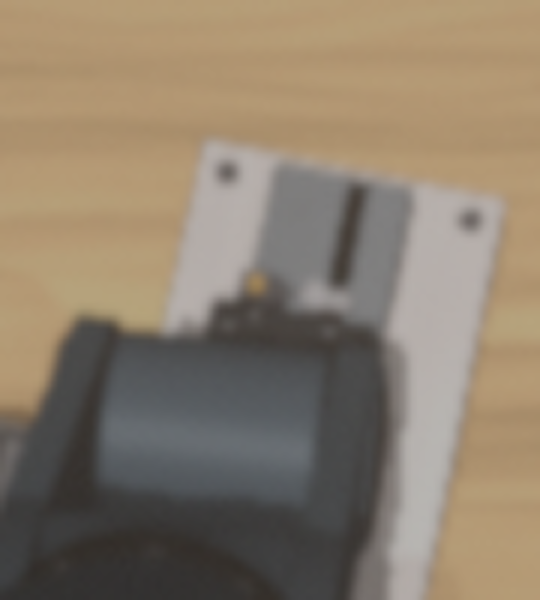

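```bash
python3 - <<'E'
from h import *
from rig import robot
out=[]
for n,(y0,y1,x0,x1),f in [("side",(165,192,328,360),18),("top",(145,175,270,305),16)]:
    A=np.mean([robot.camera(n)["img"].astype(float) for _ in range(4)],0)
    np.save(f"pics/{n}11.npy",A)
    cv2.imwrite(f"pics/l_{n}.png",np.uint8(np.clip(cv2.resize(A[y0:y1,x0:x1,::-1],None,fx=f,fy=f,interpolation=cv2.INTER_CUBIC),0,255)))
plan(robot.get_obs())
E
```

```text
t 18.02 pos [0.5147 0.0466 0.0716] tester [-23.5   0.4] jaw -12.4 down [ 4.8e-03 -7.0e-04 -1.0e+00] F [ 8.2 -0.8 -8. ] w 0.0119 q6 0.09
```

View pics/l_side.png

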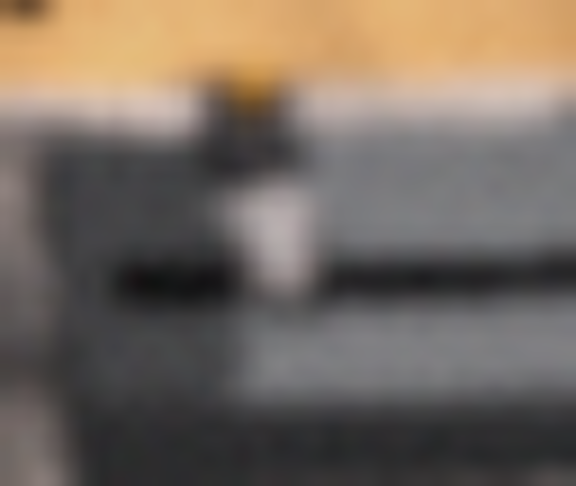

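View pics/l_top.png

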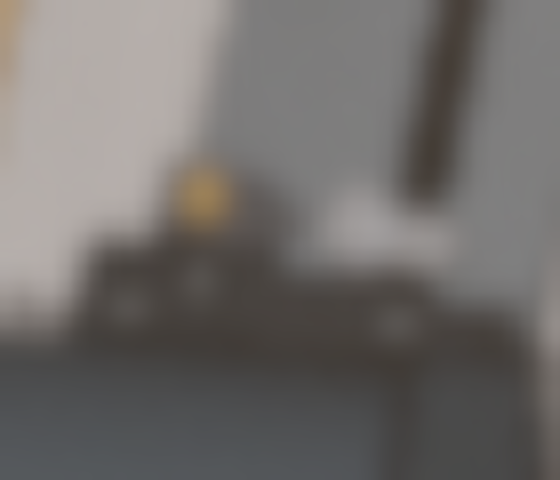

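```bash
python3 - <<'E'
from h import *
A=np.mean([cv2.imread(f"pics/top{i}.png").astype(float) for i in (0,1,2,4,5,6)],0)
S=np.mean([cv2.imread(f"pics/side{i}.png").astype(float) for i in (0,2,3,4)],0)
np.save("pics/Atop.npy",A);np.save("pics/Aside.npy",S)
for n,I,(y0,y1,x0,x1),f in [("top",A,(130,165,272,312),15),("side",S,(165,190,330,370),18)]:
    im=np.uint8(np.clip(cv2.resize(I[y0:y1,x0:x1],None,fx=f,fy=f,interpolation=cv2.INTER_CUBIC),0,255))
    cv2.imwrite(f"pics/m0_{n}.png",im.copy())
    for x,y1_,y2_,col in [(100,12,38,(0,0,255)),(104,12,38,(0,255,0)),(108,12,38,(255,0,0)),(150,-5,15,(0,255,0))]:
        a,b=proj(n,np.array([tw(x,y1_,63),tw(x,y2_,63)]))+([0,-1.5] if n=="side" else [0,0])
        cv2.line(im,*[tuple(int(v) for v in (q-[x0,y0]+.5)*f) for q in(a,b)],col,1)
    cv2.imwrite(f"pics/m1_{n}.png",im)
E
```

```text
(no output)
```

View pics/m1_top.png

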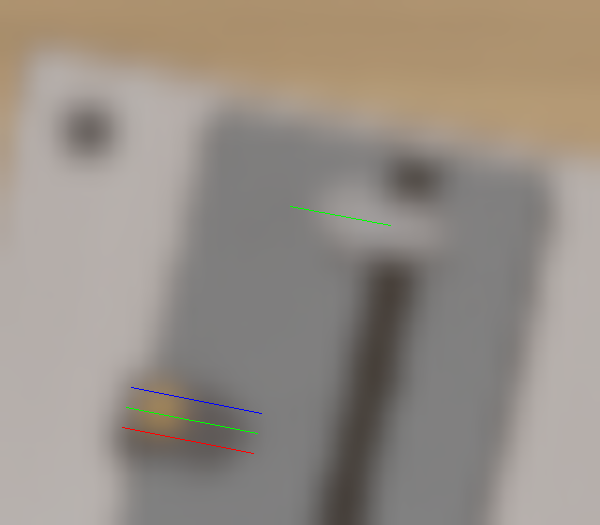

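View pics/m1_side.png

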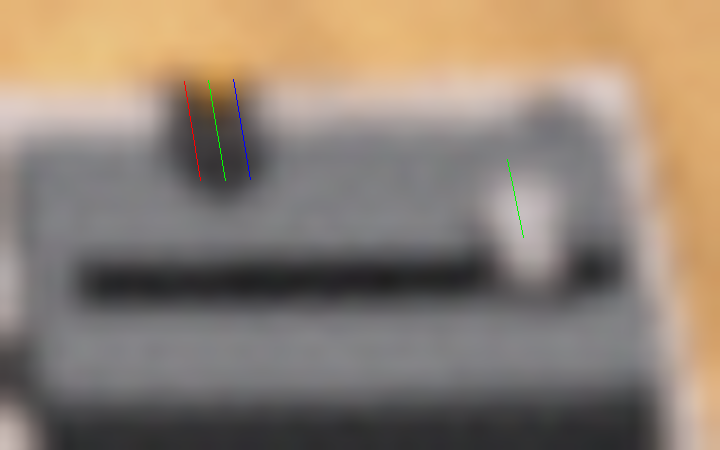

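View pics/m0_top.png

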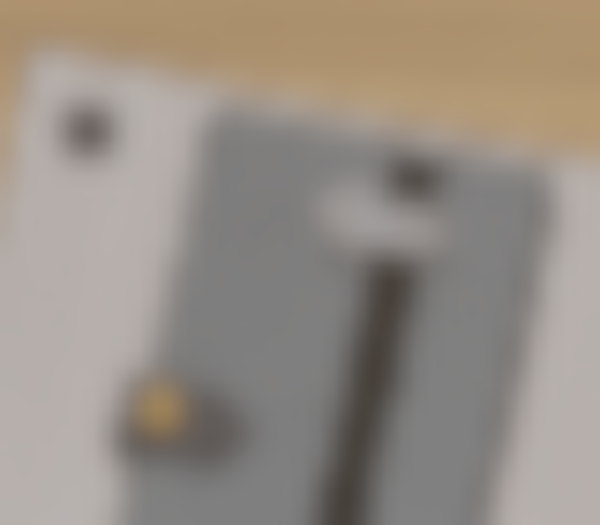

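```bash
python3 -m crank '[[[0,0,0,0,0,-0.0018,0],[0,0,0,0,0,0,0],[0,0,0,0,0,0,0],[0,0,0,0,0,0,0],[0,0,0,0,0,0,0]]]' 40
python3 - <<'E'
from h import *
from rig import robot
plan(robot.get_obs())
for n,(y0,y1,x0,x1),f in [("side",(165,190,330,370),18),("top",(145,175,270,305),16)]:
    A=np.mean([robot.camera(n)["img"].astype(float) for _ in range(6)],0)[:,:,::-1]
    np.save(f"pics/{n}12.npy",A)
    im=np.uint8(np.clip(cv2.resize(A[y0:y1,x0:x1],None,fx=f,fy=f,interpolation=cv2.INTER_CUBIC),0,255))
    for x,c in [(101,(0,0,255)),(103,(0,255,0)),(105,(255,0,0))]:
        a,b=proj(n,np.array([tw(x,-12,63),tw(x,38,63)]))+([0,-1.5] if n=="side" else [0,0])
        cv2.line(im,*[tuple(int(v) for v in (q-[x0,y0]+.5)*f) for q in(a,b)],c,1)
    cv2.imwrite(f"pics/n_{n}.png",im)
plan(robot.get_obs())
E
```

```text
time: 18.65
position: [0.5131, 0.047, 0.0716]
tool_rot: [0.442, -0.55, 0.552, -0.444]
ft_force: [7.9, -0.9, -7.8]
grip_width: 0.0119
t 18.65 pos [0.5131 0.047  0.0716] tester [-25.2   0.4] jaw -12.4 down [ 5.e-03 -7.e-04 -1.e+00] F [ 7.9 -0.9 -7.8] w 0.0119 q6 0.09
t 19.25 pos [0.5131 0.0469 0.0716] tester [-25.2   0.4] jaw -12.4 down [ 5.1e-03 -7.0e-04 -1.0e+00] F [ 8.5 -1.2 -8.4] w 0.0117 q6 0.09
```

View pics/n_side.png

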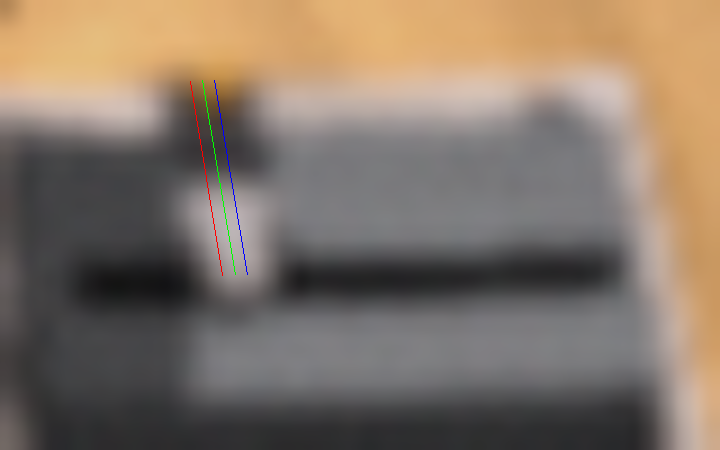

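View pics/n_top.png

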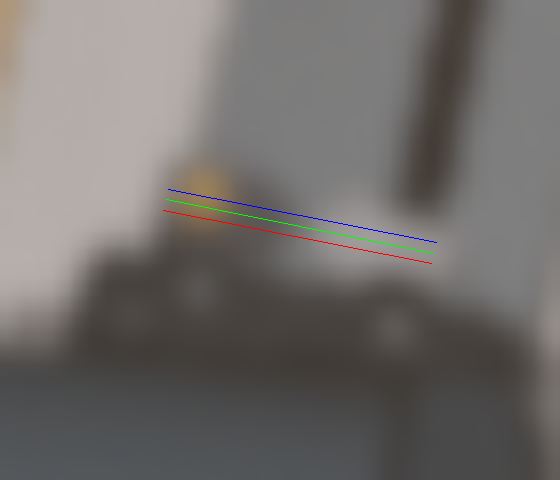

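```bash
python3 - <<'E'
from h import *
def up(I,f=10): return cv2.resize(I.mean(2),None,fx=f,fy=f,interpolation=cv2.INTER_CUBIC)
S0=np.mean([cv2.imread("pics/side0.png").astype(float),cv2.imread("pics/side4.png").astype(float)],0); S=np.load("pics/side12.npy"); T0=np.load("pics/Atop.npy"); T=np.load("pics/top12.npy")
# side: rows, horizontal profiles; report centroid in tester x via line intersection at z=.063, row->(col) 
def colx(n,r,c,z=.063,off=0): return tin(ray(n,c,r+off,z))
for nm,I,w in [("shut ptr",S0,(354,364)),("now ptr",S,(338,348))]:
    for r in (175,176,177,178,179):
        p=I[r,w[0]:w[1]].mean(1); print(nm,r,np.round(p).astype(int),end=" "); p=np.clip(p-np.median(p)-15,0,None); c=(p*np.arange(*w)).sum()/p.sum(); print(round(c,2),colx("side",r,c,off=1.5))
for nm,I,w in [("mark0",S0,(336,349)),("mark now",S,(336,349))]:
    for r in (171,172,173,174,175):
        p=I[r,w[0]:w[1]].mean(1); print(nm,r,np.round(p).astype(int),end=" "); b=np.interp(np.arange(*w),[w[0],w[1]-1],[p[0],p[-1]]); p=np.clip(b-p-8,0,None); c=(p*np.arange(*w)).sum()/max(p.sum(),1); print(round(c,2),colx("side",r,c,off=1.5))
for nm,I,cs,w in [("top ptr0",T0,(294,295,296,297),(139,149)),("top ptr now",T,(291,292,293,294,295,296),(153,166)),("top mark0",T0,(284,285,286,287,288),(152,165)),("top mark now",T,(285,286,287,288),(152,165))]:
    for cc in cs:
        p=I[w[0]:w[1],cc].mean(1); print(nm,cc,np.round(p).astype(int))
E
```

```text
shut ptr 175 [131 134 140 158 178 177 167 144 137 136] 358.76 [152.    7.4]
shut ptr 176 [135 135 142 171 194 195 175 145 131 136] 358.57 [150.9   2.8]
shut ptr 177 [134 128 125 155 193 195 174 134 124 126] 358.75 [150.8  -1.8]
shut ptr 178 [121 114 105 131 172 185 166 122 100 105] 358.94 [150.8  -6.4]
shut ptr 179 [ 75  70  65  96 147 169 152 102  62  68] 359.04 [150.4 -10.9]
now ptr 175 [ 72  86 110 129 138 133 126 124 126 124] nan [nan nan]
now ptr 176 [ 73  94 133 163 172 168 151 133 128 125] 342.18 [103.7   5.1]
now ptr 177 [ 71  87 124 161 180 177 149 121 121 124] 342.33 [103.6   0.5]
now ptr 178 [ 61  69  95 144 174 174 144 105 101 112] 342.5 [103.6  -4. ]
now ptr 179 [ 44  46  68 117 158 168 141  90  66  72] 342.71 [103.8  -8.6]
mark0 171 [203 199 176 119  77  70  74  94 140 171 181 181 176] 341.21 [103.3  28.5]
mark0 172 [171 169 150 103  72  68  71  82 112 138 154 152 148] 341.32 [103.1  23.8]
mark0 173 [143 142 126  94  68  64  64  66  91 121 132 134 132] 341.46 [103.1  19.1]
mark0 174 [132 136 126 109  79  61  60  68  89 123 132 134 134] 341.77 [103.5  14.4]
mark0 175 [13
[... 1143 characters left out ...]
75  73]
top mark0 284 [127 125 122 115 110 106  99  95 101 115 124 128 128]
top mark0 285 [126 125 123 115 104  96  94  93  98 113 123 127 128]
top mark0 286 [126 126 124 118 107  97  93  93 101 114 124 128 128]
top mark0 287 [127 127 126 123 115 106  99 100 109 120 126 128 128]
top mark0 288 [127 127 127 126 123 117 111 112 119 125 127 128 128]
top mark now 285 [124 124 120 113 101  94  90  88  85  82  74  68  67]
top mark now 286 [125 124 122 116 105  94  90  89  90  89  78  70  67]
top mark now 287 [125 125 124 121 113 103  97  97 102 100  86  73  69]
top mark now 288 [126 126 125 124 121 115 111 112 116 111  94  77  69]<stdin>:8: RuntimeWarning: invalid value encountered in scalar divide
```

```bash
python3 -m crank '[[[0,0,0,0,0,-0.0003,0],[0,0,0,0,0,0,0],[0,0,0,0,0,0,0],[0,0,0,0,0,0,0],[0,0,0,0,0,0,0]]]' 40
python3 - <<'E'
from h import *
from rig import robot
plan(robot.get_obs())
c=robot.camera("side"); cv2.imwrite("pics/side13.png",c["img"][:,:,::-1])
c=robot.camera("top"); cv2.imwrite("pics/top13.png",c["img"][:,:,::-1])
E
```

```text
time: 19.88
position: [0.513, 0.0469, 0.0716]
tool_rot: [0.442, -0.55, 0.553, -0.444]
ft_force: [8.5, -1.4, -7.6]
grip_width: 0.0121
t 19.88 pos [0.513  0.0469 0.0716] tester [-25.2   0.4] jaw -12.4 down [ 5.6e-03 -8.0e-04 -1.0e+00] F [ 8.5 -1.4 -7.6] w 0.0121 q6 0.09
```

View pics/side13.png

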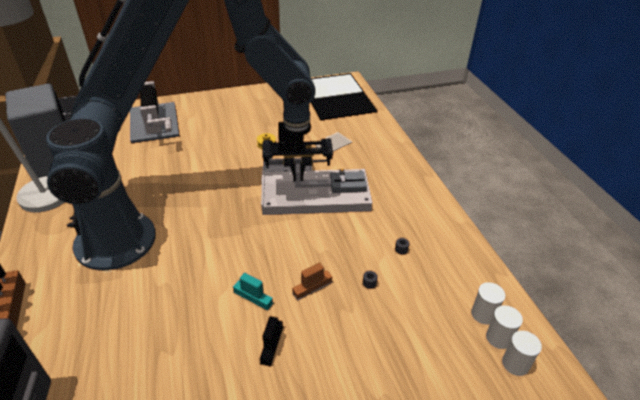

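View pics/top13.png

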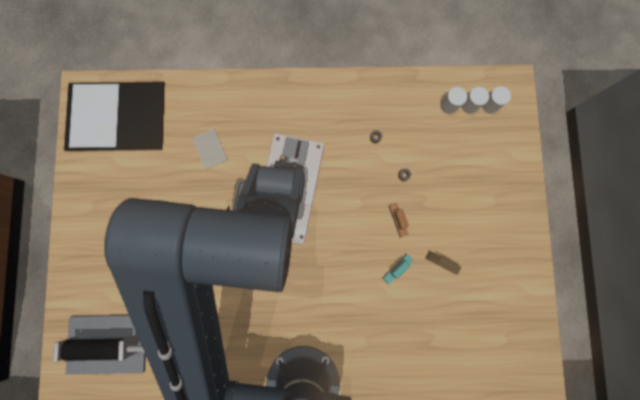

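The final pictures show the scraper standing on its sole at side (312,281), clear of the tester. The spacers at side (370,279) and (402,246) and the window are where they were, and the tab is held. Handing in.

```bash
python3 - <<'E'
from rig import robot
print(robot.hand_in()); o=robot.get_obs(); print(o["time"],o["position"],o["grip_width"],o["ft_force"])
E
```

```text
the job is handed in; nothing more can be done
None
the job is handed in; nothing more can be done
```

The job was handed in at about 20 s of the 72 s allowed, and no verdict came back.

- **Chips:** I gripped the brown scraper with the steel sole (the teal and black blocks are look-alikes) and wiped the bed once towards the trough. Pictures taken afterwards showed all three chips in the trough, a clear bed and the bolt still shut.
- **Scraper and bystanders:** I stood the scraper upright at its starting spot, clear of the tester. In the last pictures the spacers and window had not moved. The arm partly hid the pulley, but I did not go near it.
- **Bolt:** I gripped the tab front and back at 40 N (jaw opening 12 mm) and pulled the bolt out about 47 mm. The pull on the tool was about 8.5 N, in line with the spring.
- **Alignment check:** The two cameras disagreed slightly. Just before the last step, the side view had the pointer about 0.45 mm short of the mark and the top view had it about 0.5 mm past. I pulled 0.3 mm more, but the tool reading did not visibly change, and I did not measure the alignment again afterwards. I would expect it to be within about 1 mm.

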